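# Fetch the glass globe from under the display flap

## Robot

A 6-joint arm with a two-finger parallel gripper is mounted at the origin on the work surface. World frame = base frame: x ahead of the robot, y to its left, z up, the work surface at z = 0. Lengths are in m, angles in degrees, forces in N, time in s.
With the tool pointing down it reaches from about 0.4 to 0.825 m from the base axis. Payload 7 kg.
Tool frame: the origin (TCP) lies midway between the tips of the shut fingers; the grasp point (between the pads) lies 19 mm behind it (ctrl.grip_point_offset is the distance from the TCP to the grasp point, in m); x points along the fingers, y is the direction in which the jaws open and shut, and the axes are right-handed (so a half turn about x gives the same grasp; the last joint's range is limited). The gripper opens to 88 mm and grips with 3 to 60 N. Pads are 19 mm wide; open, the fingers measure 130 mm over their backs; the gripper's body (78 mm by 193 mm) begins 47 mm behind the grasp point.
Start: joints at [89.616, 20.546, 0.682, 0, -70.136, -16.507], TCP at [0.196, 0.646, 0.227] pointing down, gripper open.
Joint ranges: [-176.03, 176.03], [-82.01, 121.73], [-58.28, 71.71], [-173.87, 95.51], [-174.79, -0.11], [-173.66, 173.66]. Speed limits (degrees/s): [136.94, 136.94, 172.46, 180, 180, 180].

## Interface

Orientations are given as [roll, pitch, yaw] about the fixed x, y, z axes, in that order (R = Rz(yaw) Ry(pitch) Rx(roll)).
In Python, from plant import ctrl gives the robot as it stands.
- The arm moves only by the tool drive_tool, never from a script. Its argument "plan" is a list of rows, each a list of 3 entries, a list of its own where there are three numbers: the shift along the tool's x, y, z in m, then the turn, a rotation vector about the tool's x, y, z in degrees, then the opening, from 0 (shut) to 1 (fully open). In form: [[[dx, dy, dz], [wx, wy, wz], grip], ...]. A call has 1 to 20 rows; each row is the pose to reach, as a shift and turn from the pose measured when the call began, along the tool's axes at that moment; what a row does not reach only later rows make up. A row lasts 1/12 s, in which the tool goes at most 41.7 mm and 7.16 degrees, less where a joint would pass 70% of its speed; a pose out of reach is approached as far as the arm can. A call with a gripper value outside its range is refused whole. The fingers move at their own pace and stop on an object; the grip force is fixed at half the most. Time passes only in rows, so rows that repeat a pose let the fingers close. It gives the time, the measured TCP pose, the force and the opening at its end, in the units of the state.
- ctrl.get_obs(): the state, without advancing time (a new reading comes with each control period).
- ctrl.snapshot(name): name is "scene" or "side" or "wrist"; returns the picture (480x640x3 uint8, blue, green, red); there is no depth.
- ctrl.get_calibration(name): a dict with "fx", "fy", "cx", "cy" (pixels), "dist_coeffs" ([k1, k2, p1, p2, k3] as OpenCV has them; the pictures are not rectified), "R" (3x3) and "t" (3): a world point X has camera coordinates R X + t. Camera axes: x right, y down, z forward; pixel columns grow to the right and rows downward; lengths in m; the calibration is good to about 2 mm. A picture is of the moment at which its call begins: read the wrist's pose just before it. get_calibration takes no time and is no camera call; for the wrist camera it gives the pose at the moment of the call.
- ctrl.close_job(): hands the job in, once; it reports no verdict.
Trained networks look in the newest picture that a camera, given by its name, has taken for a name from the list of things; names that differ only in an ending like _2 or _b are one class to them, and where a whole thing is asked for, a point or a joint stands for the part that bears it (a point fixed in the world has none). Each returns a list of dicts, best first, with "confidence" (0 to 1); they miss things now and then, are a little off and sometimes report something else, mostly with a low value. They report only what shows in the picture. A call takes as long as a camera call.
- ctrl.cut_out(camera, name): "pixels" (480x640 bool, what is visible of it) and "pixel" ([column, row] in pixels, amid what is visible of it).
- ctrl.landmark_of(camera, name): "pixel" ([column, row] in pixels: a listed point, or the origin of a listed thing).
The state is a dict: "clock": time; "joint_pos": joint angles; "qvel": joint speeds; "tau": joint torques, N m; "tool_pos": TCP position; "orientation": TCP orientation; "force": force on the tool from outside, world axes, zero at the start; "moment": the same for the moment, N m; "opening": finger opening in m.
Only numpy, scipy, OpenCV 4.12 (cv2) and the standard library are available. Lean on these libraries where they do the work, as an engineer would, in place of code of your own. Each camera call takes 0.05 s, during which the arm holds its last target. There are 200 camera calls.

## Task

Fetch the frosted glass globe from the lower tier of the display box and set it in the padded cradle of the swing arm: first stand the snowman and the evergreen cluster together on the grey side tray, only then lift the flap to get at the globe. When the globe is in the cradle, shut the flap fully and stand each figure back upright on the very spot on the flap where it stood at the start (to about a centimetre). Drop nothing, tip no figure over, and leave the chrome ring and the paint jar alone.

Things in the scene. Friction and masses are not known exactly. Their poses are not given: they have to be found in the camera images.
- display: Fixed open-topped wooden box, 140 (x) x 240 (y) x 70 mm high, walls and floor 8 mm. Origin: centre of its underside; x points from the flap's handle side to the hinge. The flap's hinge axis runs along y at x = +70, z = 70 mm. Inside, at x = -15, y = 0, the globe rests in a rubber ring 50 mm across, top at 16 mm.
- flap (a joint): Angle of the pale pine flap (upper tier), rad: 0 shut and level, grows as the handle side rises, stop at 1.75. 140 x 240 x 8 mm, top 78 mm above the shelf when shut, with a 50 mm square window over the globe (too small for it). Stiff hinge (0.22 N m): stays at any angle, 2 to 3 N at the handle. The figures stand on it either side of the window.
- flap_handle (a point): Middle of the bar of the flap's wire handle: round steel bar 8 mm thick, 70 mm long, parallel to the hinge, 45 mm out from the flap's free edge, 185 mm from the hinge line, 74 mm above the shelf when shut. Axes move with the flap: x towards the hinge, y along the bar. Pinched from above across the bar, it turns between the pads as the flap swings.
- snowman: Loose white porcelain snowman with a black hat, 80 mm tall, about 0.15 kg. Its body is an upright cylinder, 54 mm diameter, from 14 to 38 mm above the foot; head above that (hat brim 36 mm). Origin: centre of its underside; z up. Stands on the flap on one side of the window.
- evergreen: Loose dark green resin tree cluster, 80 mm tall, about 0.12 kg: base slab 44 (x) x 74 (y) x 10 mm; middle tree with an upright cylinder of 40 mm diameter from 10 to 44 mm above the foot; small trees 45 mm tall, 20 mm across at y = -27 and +27 mm. Grip the middle tree along x. Origin: centre of its underside; z up. Stands on the other side of the window.
- globe: Loose frosted glass sphere, 56 mm diameter, about 0.11 kg, in the lower tier of the display box, seen through the flap's window. Origin: its centre (its axes turn as it rolls).
- side_tray: Shallow grey tray fixed to the shelf on one side of the display box, 220 (x) x 130 (y) mm, walls 4 mm thick and 15 mm high, floor about 4 mm thick. Origin: centre of its underside; x along its length. Room for both figures side by side along x.
- cradle_seat (a point): Where the globe's centre lies when it sits in the swing arm's padded cradle (fixed, on the other side of the box from the tray), 112 mm above the shelf. The cradle is a blue padded ring, 50 mm outside, 34 mm hole, its top 22 mm below this point; the arm's links and post lie lower, towards the point's +x.
- base_ring: Loose chrome base ring lying on the shelf behind the box, 72 mm outside, 56 mm inside, 18 mm high. Origin: centre of its underside. To be left alone.
- paint_jar: Loose jar of paint behind the box, 52 mm diameter, 60 mm tall. Origin: centre of its underside. To be left alone.

How it is judged (in metres and radians):
On the way, in this order (a step that is already met when the one before it is completed fails the run):
1. the snowman and the evergreen both stand, released, on the side tray while the flap is still shut (x of snowman in the frame of side_tray between -0.1 and 0.1 m and y of snowman in the frame of side_tray between -0.06 and 0.06 m and z of each of snowman, evergreen in the frame of side_tray below 0.012 m and angle between each of snowman, evergreen's own z axis and vertical below 0.15 rad and contact force between the fingers and snowman below 0.05 N and linear speed of each of snowman, evergreen below 0.03 m/s and x of evergreen in the frame of side_tray between -0.1 and 0.1 m and y of evergreen in the frame of side_tray between -0.06 and 0.06 m and contact force between the fingers and evergreen below 0.05 N and value of joint flap below 0.1 rad), for 0.2 s.
2. the globe sits released in the cradle (distance between globe and cradle_seat below 0.008 m and contact force between the fingers and globe below 0.05 N and linear speed of globe below 0.03 m/s), for 0.2 s.
At the end, for the whole second after the job is handed in: The globe rests in the cradle (centre within 8 mm of the seat), the flap is shut (below 0.04 rad), and the snowman and the evergreen each stand upright (within 0.1 rad) within 15 mm of where they stood at the start; all released and at rest (all of step 2 and distance of each of snowman, evergreen from where it was at the start of the episode below 0.015 m and angle between each of snowman, evergreen's own z axis and vertical below 0.1 rad and contact force between the fingers and snowman below 0.05 N and linear speed of each of snowman, evergreen below 0.02 m/s and contact force between the fingers and evergreen below 0.05 N and value of joint flap below 0.04 rad); the robot touches nothing.
It fails at once if a figure tips over (beyond 0.6 rad) (angle between any of snowman, evergreen's own z axis and vertical above 0.6 rad).
It fails at once if the globe or a figure is dropped (falls free faster than 0.6 m/s) ((linear speed of snowman above 0.6 m/s and contact force between the fingers and snowman below 0.01 N) or (linear speed of evergreen above 0.6 m/s and contact force between the fingers and evergreen below 0.01 N) or (linear speed of globe above 0.6 m/s and contact force between the fingers and globe below 0.01 N)).
It fails at once if the chrome ring or the paint jar is moved by more than 15 mm (distance of any of base_ring, paint_jar from where it was at the start of the episode above 0.015 m).
It also fails if it takes over 147 s, if anything falls off the work surface, if the arm or the gripper's body presses on something with over 40 N, if the wrist force passes 120 N, or if a joint passes its speed limit or range.

## Working session

There is one attempt and no reset: what is moved stays moved. The work goes in short steps, Python scripts to look and compute and a tool call to move; the robot and the scene stay as the last step left them, time stands still between calls to the robot, and variables do not carry over. Pictures are saved under pics/ and viewed, about 12 in all and at most 16, crops included, and the job is handed in when it is done.

Besides the shell and the picture viewer there is one more tool, called after "Request:" as name(argument=value, ...) on one line, values as JSON. drive_tool: Moves the arm, as the interface text tells. Its arguments: {"type":"object","properties":{"plan":{"type":"array","items":{"type":"array"}}},"required":["plan"]}

```bash
ls; mkdir -p pics; cat > h.py <<'E'
import numpy as np, cv2
from scipy.spatial.transform import Rotation as Ro
from plant import ctrl
def ray(cam,px,c=None):
    c=c or ctrl.get_calibration(cam)
    K=np.array([[c['fx'],0,c['cx']],[0,c['fy'],c['cy']],[0,0,1.]])
    u=cv2.undistortPoints(np.array([[px]],float),K,np.array(c['dist_coeffs'],float)).ravel()
    R=np.array(c['R']);t=np.array(c['t']).ravel()
    return -R.T@t, R.T@np.array([u[0],u[1],1.])
def atz(cam,px,z,c=None):
    o,d=ray(cam,px,c); return o+d*(z-o[2])/d[2]
def tri(obs):
    A=np.zeros((3,3));b=np.zeros(3)
    for o,d in obs:
        d=d/np.linalg.norm(d);P=np.eye(3)-np.outer(d,d);A+=P;b+=P@o
    X=np.linalg.solve(A,b)
    return X,[np.linalg.norm(np.cross(X-o,d/np.linalg.norm(d))) for o,d in obs]
def proj(cam,X,c=None):
    c=c or ctrl.get_calibration(cam)
    K=np.array([[c['fx'],0,c['cx']],[0,c['fy'],c['cy']],[0,0,1.]])
    return cv2.projectPoints(np.atleast_2d(np.array(X,float)),cv2.Rodrigues(np.array(c['R']))[0],np.array(c['t'],float),K,np.array(c['dist_coeffs'],float))[0].reshape(-1,2)
def pose():
    o=ctrl.get_obs(); return np.array(o['tool_pos']),Ro.from_euler('xyz',o['orientation'],degrees=True)
def go(target,yaw=None):
    """shift in tool axes to world TCP target; turn rotvec to pointing-down w/ jaw dir yaw (deg)"""
    p,R=pose(); s=R.inv().apply(np.array(target)-p)
    out=[s.round(4).tolist()]
    if yaw is not None:
        y=np.radians(yaw)
        best=None
        for k in (0,np.pi):
            j=np.array([np.cos(y+k),np.sin(y+k),0]);x=np.array([0,0,-1.])
            T=Ro.from_matrix(np.c_[x,j,np.cross(x,j)])
            rv=(R.inv()*T).as_rotvec(degrees=True)
            if best is None or np.linalg.norm(rv)<np.linalg.norm(best): best=rv
        out.append(best.round(2).tolist())
    return out
E
python3 - <<'E'
from h import *
o=ctrl.get_obs();print(o)
ims=[]
for c in("scene","side","wrist"):
    im=ctrl.snapshot(c);cv2.imwrite(f"pics/{c}0.png",im)
    cal=ctrl.get_calibration(c);print(c,cal['fx'],(-np.array(cal['R']).T@np.array(cal['t'])).round(3),np.array(cal['R'])[2].round(2))
    for n in("display","flap","flap_handle","snowman","evergreen","globe","side_tray","cradle_seat","base_ring","paint_jar"):
        r=ctrl.landmark_of(c,n)[:2]
        print(n,[(np.round(a['pixel'],1).tolist(),round(a['confidence'],2)) for a in r])
E
```

```text
pics
{'clock': 0.0, 'joint_pos': array([ 8.96153862e+01,  2.05923013e+01,  6.33891296e-01, -1.87092852e-02,
       -7.01357645e+01, -1.65084703e+01]), 'qvel': array([-0.05188671, -0.06761497, -0.01992546, -0.01679827, -0.06134473,
       -0.02262619]), 'tau': array([-5.86117621e-04, -5.82714844e+01,  2.93061876e+01,  6.99756280e+00,
        7.03525831e-03, -1.66162267e-04]), 'tool_pos': array([0.19602073, 0.64540471, 0.22561824]), 'orientation': array([  95.93130911,   89.90419661, -100.96814672]), 'force': array([-0.50189207, -0.48951286, -0.36676372]), 'moment': array([ 0.0148102 ,  0.0071304 , -0.01432136]), 'opening': 0.08750645543567652}
scene 599.5926707526237 [1.    0.53  0.953] [-0.37 -0.48 -0.79]
display [([320.2, 264.9], 0.59)]Traceback (most recent call last):
  File "<stdin>", line 8, in <module>
ValueError: it knows: base_ring, cradle_seat, display, evergreen, flap_handle, globe, paint_jar, side_tray, snowman
```

```bash
python3 - <<'E'
from h import *
O={}
for c in("scene","side","wrist"):
    im=ctrl.snapshot(c);cv2.imwrite(f"pics/{c}0.png",im)
    cal=ctrl.get_calibration(c);print(c,cal['fx'],(-np.array(cal['R']).T@np.array(cal['t'])).round(3),np.array(cal['R'])[2].round(2))
    for n in("display","flap_handle","snowman","evergreen","globe","side_tray","cradle_seat","base_ring","paint_jar"):
        r=ctrl.landmark_of(c,n)[:2]
        print(n,[(np.round(a['pixel'],1).tolist(),round(a['confidence'],2)) for a in r])
        if r: O.setdefault(n,[]).append(ray(c,r[0]['pixel']))
for n,v in O.items():
    if len(v)>1:
        X,e=tri(v);print(n,X.round(4),np.round(e,4))
E
```

```text
scene 599.5926707526237 [1.    0.53  0.953] [-0.37 -0.48 -0.79]
display [([321.2, 263.5], 0.75)]
flap_handle []
snowman [([290.0, 224.9], 0.92)]
evergreen [([351.7, 267.0], 0.62), ([247.9, 169.2], 0.32)]
globe [([323.3, 249.9], 0.65)]
side_tray [([244.4, 170.5], 0.55)]
cradle_seat [([485.9, 335.6], 0.75)]
base_ring [([226.3, 278.5], 0.87)]
paint_jar [([289.1, 361.2], 0.64)]
side 598.9906920831256 [0.063 0.616 0.692] [ 0.54 -0.61 -0.58]
display [([331.1, 299.1], 0.82)]
flap_handle [([388.3, 291.2], 0.94)]
snowman [([354.8, 247.1], 0.61)]
evergreen [([305.3, 287.1], 0.79)]
globe [([336.7, 285.8], 0.54)]
side_tray [([437.5, 230.3], 0.8)]
cradle_seat [([207.0, 390.7], 0.75)]
base_ring [([294.9, 244.1], 0.84)]
paint_jar []
wrist 407.50082904265474 [0.272 0.623 0.385] [-0.28  0.09 -0.96]
display []
flap_handle []
snowman []
evergreen []
globe []
side_tray []
cradle_seat []
base_ring []
paint_jar []
display [ 0.5779 -0.0106  0.0071] [0.0017 0.0017]
snowman [ 0.5943 -0.0914  0.0649] [0.006 0.006]
evergreen [0.5708 0.0675 0.0829] [0.005 0.005]
globe [ 0.5695 -0.0155  0.0389] [0.0014 0.0014]
side_tray [ 5.558e-01 -3.258e-01  3.000e-04] [0.0058 0.0058]
cradle_seat [0.4999 0.3261 0.1153] [0.0001 0.0001]
base_ring [ 0.7441 -0.0945  0.004 ] [0.0035 0.0035]
```

View pics/scene0.png

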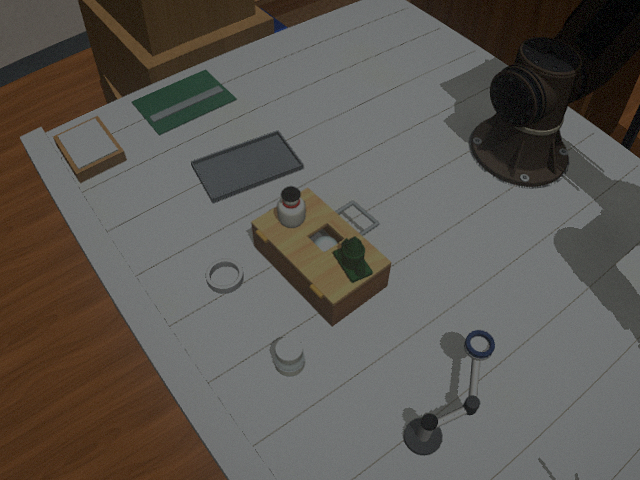

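View pics/side0.png

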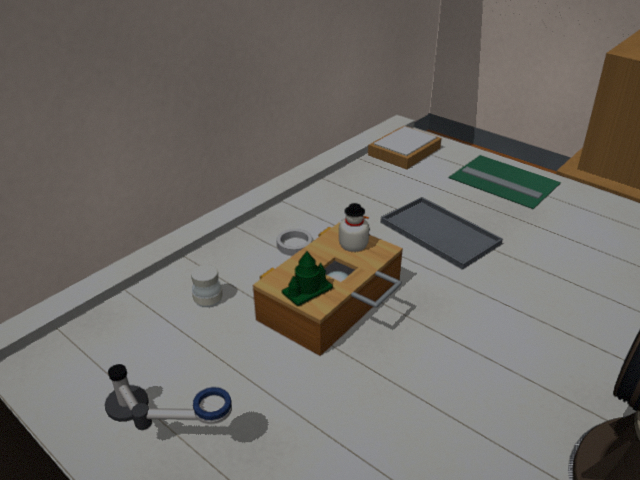

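```bash
python3 - <<'E'
from h import *
def yaw(P): 
    for a in range(4):
        v=P[(a+1)%4]-P[a];print(np.round(np.linalg.norm(v),3),np.degrees(np.arctan2(v[1],v[0])).round(1),end=' ; ')
    print('c',np.mean(P,0).round(4))
for c,pts,z in(("scene",[(253,231),(306,189),(390,264),(332,304)],.078),("scene",[(191,163),(280,132),(303,163),(212,200)],.015),("side",[(381,218),(421,200),(500,238),(463,263)],.015),("side",[(255,290),(322,322),(402,248)],.078)):
    P=np.array([atz(c,p,z) for p in pts]);print(c,P[:,:2].round(3).tolist());
    yaw(P)
print('handle side',atz('side',(388.3,291.2),.074))
for n,px in(("snowman",((290,224.9),(354.8,247.1))),("evergreen",((351.7,267),(305.3,287.1)))):
    print(n,atz('scene',px[0],.078).round(4),atz('side',px[1],.078).round(4))
E
```

```text
scene [[0.668, -0.105], [0.524, -0.132], [0.511, 0.107], [0.647, 0.111]]
0.146 -169.2 ; 0.239 93.2 ; 0.136 1.9 ; 0.217 -84.5 ; c [ 0.5876 -0.0048  0.078 ]
scene [[0.649, -0.398], [0.432, -0.363], [0.449, -0.247], [0.668, -0.273]]
0.22 170.8 ; 0.117 81.4 ; 0.22 -6.6 ; 0.126 -98.4 ; c [ 0.5496 -0.3201  0.015 ]
side [[0.662, -0.277], [0.639, -0.396], [0.435, -0.374], [0.45, -0.25]]
0.121 -101.1 ; 0.205 174.0 ; 0.125 83.2 ; 0.214 -7.3 ; c [ 0.5466 -0.3244  0.015 ]
side [[0.633, 0.115], [0.501, 0.102], [0.519, -0.138]]
0.132 -174.4 ; 0.241 -85.6 ; Traceback (most recent call last):
  File "<stdin>", line 8, in <module>
  File "<stdin>", line 4, in yaw
IndexError: index 3 is out of bounds for axis 0 with size 3
```

```bash
python3 - <<'E'
from h import *
p,R=pose();print(R.as_matrix().round(3))
c=ctrl.get_calibration('wrist');Rc=np.array(c['R']);o=-Rc.T@np.array(c['t']).ravel()
print('cam in tool',R.inv().apply(o-p).round(4),'fwd',R.inv().apply(Rc[2]).round(3))
print(go((0.53,-0.01,0.30),4))
E
```

```text
[[ 0.    -0.291 -0.957]
 [-0.    -0.957  0.291]
 [-1.     0.    -0.   ]]
cam in tool [-0.1586  0.0003 -0.0789] fwd [ 0.957 -0.002  0.292]
[[-0.0734, 0.5306, -0.51], [69.11, -0.0, -0.0]]
```

Request:
drive_tool(plan=[[[-0.073, 0.55, -0.518], [69.1, 0, 0], 1], [[-0.073, 0.55, -0.518], [69.1, 0, 0], 1], [[-0.073, 0.55, -0.518], [69.1, 0, 0], 1], [[-0.073, 0.55, -0.518], [69.1, 0, 0], 1], [[-0.073, 0.55, -0.518], [69.1, 0, 0], 1], [[-0.073, 0.55, -0.518], [69.1, 0, 0], 1], [[-0.073, 0.55, -0.518], [69.1, 0, 0], 1], [[-0.073, 0.55, -0.518], [69.1, 0, 0], 1], [[-0.073, 0.55, -0.518], [69.1, 0, 0], 1], [[-0.073, 0.55, -0.518], [69.1, 0, 0], 1], [[-0.073, 0.55, -0.518], [69.1, 0, 0], 1], [[-0.073, 0.55, -0.518], [69.1, 0, 0], 1], [[-0.073, 0.55, -0.518], [69.1, 0, 0], 1], [[-0.073, 0.55, -0.518], [69.1, 0, 0], 1], [[-0.073, 0.55, -0.518], [69.1, 0, 0], 1], [[-0.073, 0.55, -0.518], [69.1, 0, 0], 1], [[-0.073, 0.55, -0.518], [69.1, 0, 0], 1], [[-0.073, 0.55, -0.518], [69.1, 0, 0], 1], [[-0.073, 0.55, -0.518], [69.1, 0, 0], 1], [[-0.073, 0.55, -0.518], [69.1, 0, 0], 1]])

```text
clock: 3.27
tool_pos: [0.5328, -0.0336, 0.2993]
orientation: [134.6, 90.0, -131.6]
force: [0.0, 1.3, -0.5]
opening: 0.0875
```

```bash
python3 - <<'E'
from h import *
im=ctrl.snapshot('wrist');cv2.imwrite("pics/w1.png",im);c=ctrl.get_calibration('wrist')
p,R=pose();print(p,R.as_matrix().round(3).tolist())
for n,z in(("display",0),("flap_handle",.074),("snowman",.078),("evergreen",.078),("globe",.038),("side_tray",0),("base_ring",0)):
    for r in ctrl.landmark_of('wrist',n)[:2]:
        print(n,np.round(r['pixel'],1),round(r['confidence'],2),atz('wrist',r['pixel'],z,c).round(4))
E
```

```text
[ 0.53218295 -0.03222304  0.29923039] [[-0.001, -0.998, -0.067], [-0.0, -0.067, 0.998], [-1.0, 0.001, -0.0]]
display [273.8 203.2] 0.6 [ 0.5791 -0.0113  0.    ]
snowman [254.5 139. ] 0.56 [ 0.5916 -0.0865  0.078 ]
evergreen [273.7 291.6] 0.7 [0.5687 0.063  0.078 ]
globe [282.7 208.4] 0.95 [ 0.5661 -0.0147  0.038 ]
```

View pics/w1.png

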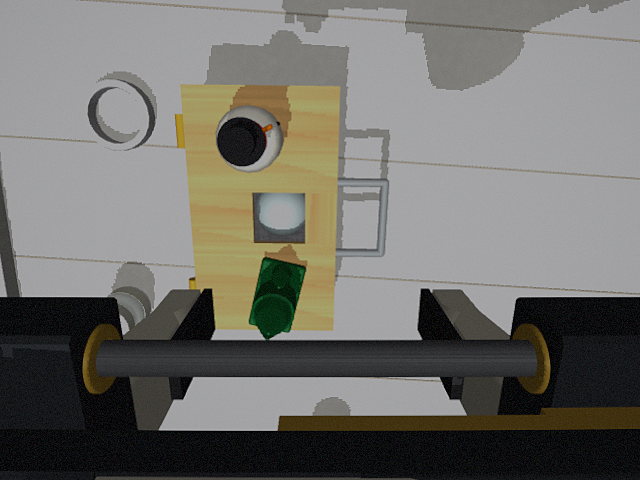

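```bash
python3 - <<'E'
from h import *
c=ctrl.get_calibration('wrist')
def show(n,pts,z):
    P=np.array([atz('wrist',p,z,c) for p in pts])[:,:2];print(n,P.round(4).tolist())
    v=np.diff(P,axis=0);print('  len',np.linalg.norm(v,axis=1).round(4),'dir',np.degrees(np.arctan2(v[:,1],v[:,0])).round(1),'mean',P.mean(0).round(4))
show('flap',[(181,85),(339,86),(333,330),(197,331)],.078)
show('bar',[(385,181),(381,254)],.074)
show('slab R',[(306,264),(290,333)],.088)
show('slab L',[(264,258),(250,322)],.088)
show('window',[(253,194),(305,194),(305,243),(254,243)],.078)
im=cv2.imread('pics/w1.png');cv2.imwrite('pics/w1c.png',cv2.resize(im[70:350,170:400],None,fx=2.1,fy=2.1,interpolation=cv2.INTER_CUBIC))
for n in('evergreen','snowman'):
    for r in ctrl.cut_out('wrist',n)[:1]:
        m=r['pixels'].astype(np.uint8);ys,xs=np.nonzero(m);print(n,xs.min(),xs.max(),ys.min(),ys.max(),cv2.minAreaRect(np.c_[xs,ys].astype(np.float32)))
E
```

```text
flap [[0.6576, -0.1255], [0.5192, -0.1345], [0.5042, 0.1051], [0.6468, 0.117]]
  len [0.1387 0.2401 0.1431] dir [-176.3   93.6    4.7] mean [ 0.582  -0.0095]
bar [[0.4682, -0.0538], [0.4633, 0.019]]
  len [0.073] dir [93.8] mean [ 0.4658 -0.0174]
slab R [[0.5372, 0.0298], [0.5487, 0.1062]]
  len [0.0772] dir [81.5] mean [0.543 0.068]
slab L [[0.5781, 0.0266], [0.5899, 0.0966]]
  len [0.071] dir [80.4] mean [0.584  0.0616]
window [[0.5918, -0.0331], [0.5428, -0.0367], [0.5396, 0.0117], [0.5895, 0.0154]]
  len [0.0491 0.0485 0.05  ] dir [-175.9   93.7    4.2] mean [ 0.5659 -0.0107]
evergreen 249 304 257 339 ((274.75079345703125, 299.5589904785156), (44.89170837402344, 80.79362487792969), 13.240518569946289)
snowman 216 282 105 171 ((249.0, 138.0), (66.0, 66.0), 90.0)
```

View pics/w1c.png

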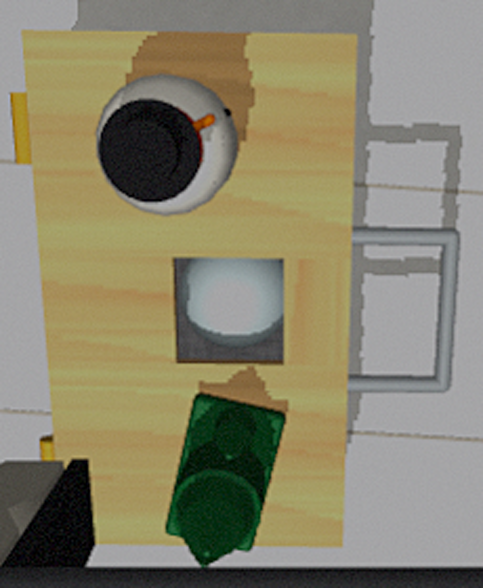

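```bash
python3 - <<'E'
from h import *
c=ctrl.get_calibration('wrist')
print('snow circle',atz('wrist',(249.3,138.3),.110,c).round(4))
print('snow net scene/side',atz('scene',(290,224.9),.078).round(4),atz('side',(354.8,247.1),.078).round(4))
print('ever net scene/side',atz('scene',(351.7,267),.078).round(4),atz('side',(305.3,287.1),.078).round(4))
P=np.array([atz('wrist',p,.088,c)[:2] for p in [(265,257.6),(306,266),(287.6,332),(249.5,323)]])
v=np.roll(P,-1,0)-P;print('slab',P.round(4).tolist(),np.linalg.norm(v,axis=1).round(4),np.degrees(np.arctan2(v[:,1],v[:,0])).round(1),P.mean(0).round(4))
# tree tip
print('tip',atz('wrist',(268,338),.158,c).round(4))
print(go((0.5665,0.066,0.22),-9.5))
E
```

```text
snow circle [ 0.5916 -0.0866  0.11  ]
snow net scene/side [ 0.6034 -0.0754  0.078 ] [ 0.5848 -0.0852  0.078 ]
ever net scene/side [0.5709 0.0704 0.078 ] [0.576  0.0565 0.078 ]
slab [[0.5772, 0.0258], [0.5372, 0.0316], [0.5513, 0.1049], [0.5905, 0.0975]] [0.0404 0.0747 0.0399 0.0729] [ 171.8   79.1  -10.8 -100.5] [0.5641 0.0649]
tip [0.5646 0.0712 0.158 ]
[[0.0798, -0.0414, 0.0935], [13.58, 0.01, 0.02]]
```

Request:
drive_tool(plan=[[[0.09, -0.04, 0.093], [14, 0, 0], 1], [[0.09, -0.04, 0.093], [14, 0, 0], 1], [[0.09, -0.04, 0.093], [14, 0, 0], 1], [[0.09, -0.04, 0.093], [14, 0, 0], 1], [[0.09, -0.04, 0.093], [14, 0, 0], 1], [[0.09, -0.04, 0.093], [14, 0, 0], 1], [[0.09, -0.04, 0.093], [14, 0, 0], 1]])

```text
clock: 4.35
tool_pos: [0.5655, 0.0652, 0.2109]
orientation: [-70.6, 89.9, 9.6]
force: [0.2, -0.2, -0.0]
opening: 0.0877
```

```bash
python3 - <<'E'
from h import *
im=ctrl.snapshot('wrist');c=ctrl.get_calibration('wrist')
p,R=pose();print(p.round(4),R.as_matrix()[:,1].round(3))
# overlay model: slab top, cylinder top ring z=44
def draw(cx,cy,yaw,col):
    r=np.radians(yaw);M=np.array([[np.cos(r),-np.sin(r)],[np.sin(r),np.cos(r)]])
    def P(l,z): return proj('wrist',[[*(M@np.array(q)+[cx,cy]),z] for q in l],c).astype(np.int32).reshape(-1,1,2)
    cv2.polylines(im,[P([(-.022,-.037),(.022,-.037),(.022,.037),(-.022,.037)],.088)],True,col,1)
    a=np.linspace(0,2*np.pi,30)
    cv2.polylines(im,[P(np.c_[.02*np.cos(a),.02*np.sin(a)],.122)],True,col,1)
    for s in(-.027,.027): cv2.circle(im,tuple(int(v) for v in P([(0,s)],.123)[0,0]),2,col,-1)
    cv2.circle(im,tuple(int(v) for v in P([(0,0)],.158)[0,0]),3,col,-1)
draw(.5645,.066,-9.5,(0,0,255))
cv2.circle(im,tuple(int(v) for v in proj('wrist',p,c)[0]),4,(255,0,0),1)
cv2.imwrite('pics/w2.png',im)
for n in('evergreen','snowman'):
  for r in ctrl.landmark_of('wrist',n)[:1]: print(n,r['pixel'],r['confidence'],atz('wrist',r['pixel'],.078,c).round(4))
E
```

```text
[0.5655 0.065  0.2111] [-0.985  0.172 -0.002]
evergreen [313.7, 221.0] 0.77 [0.5666 0.0607 0.078 ]
snowman [233.0, 5.9] 0.86 [ 0.5928 -0.088   0.078 ]
```

View pics/w2.png

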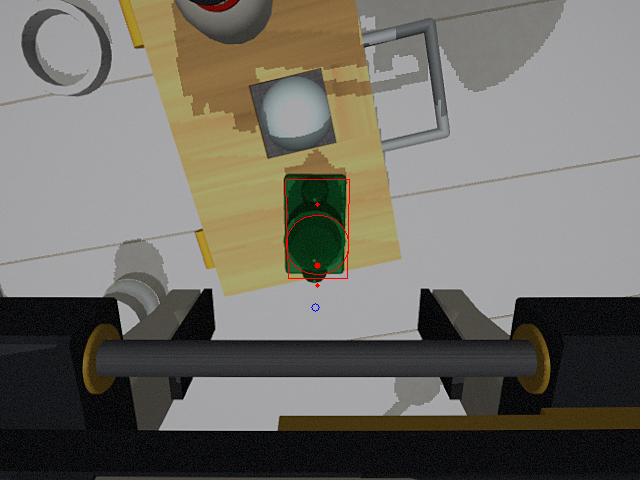

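Request:
drive_tool(plan=[[[0.02, -0.001, -0.003], [0, 0, 0], 1], [[0.04, -0.001, -0.003], [0, 0, 0], 1], [[0.06, -0.001, -0.003], [0, 0, 0], 1], [[0.08, -0.001, -0.003], [0, 0, 0], 1], [[0.1, -0.001, -0.003], [0, 0, 0], 1], [[0.108, -0.001, -0.003], [0, 0, 0], 1], [[0.113, -0.001, -0.003], [0, 0, 0], 1], [[0.113, -0.001, -0.003], [0, 0, 0], 1], [[0.113, -0.001, -0.003], [0, 0, 0], 1]])

```text
clock: 5.25
tool_pos: [0.5669, 0.0618, 0.0992]
orientation: [-62.1, 89.8, 18.0]
force: [-0.0, 0.6, 0.1]
opening: 0.0877
```

```bash
python3 - <<'E'
from h import *
p,R=pose();print(p.round(4));print(ctrl.get_obs()['force'])
im=ctrl.snapshot('wrist');cv2.imwrite('pics/w3.png',im[100:420,100:560])
E
```

```text
[0.5669 0.0618 0.0992]
[-0.01908507  0.62889017  0.13273891]
```

View pics/w3.png

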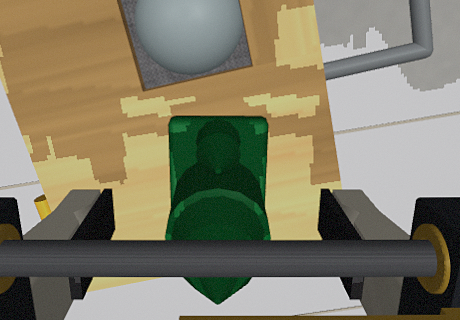

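Request:
drive_tool(plan=[[[0, 0, 0], [0, 0, 0], 0.6], [[0, 0, 0], [0, 0, 0], 0.5], [[0, 0, 0], [0, 0, 0], 0.45], [[0, 0, 0], [0, 0, 0], 0.4], [[0, 0, 0], [0, 0, 0], 0.3], [[0, 0, 0], [0, 0, 0], 0.2], [[0, 0, 0], [0, 0, 0], 0.1], [[0, 0, 0], [0, 0, 0], 0], [[0, 0, 0], [0, 0, 0], 0], [[0, 0, 0], [0, 0, 0], 0]])

```text
clock: 6.13
tool_pos: [0.567, 0.062, 0.0994]
orientation: [-60.7, 89.8, 19.4]
force: [-0.7, 0.2, -0.0]
opening: 0.0391
```

Request:
drive_tool(plan=[[[-0.004, 0, 0], [0, 0, 0], 0], [[-0.012, 0, 0], [0, 0, 0], 0], [[-0.03, 0, 0], [0, 0, 0], 0], [[-0.05, 0, 0], [0, 0, 0], 0], [[-0.075, 0, 0], [0, 0, 0], 0], [[-0.1, 0, 0], [0, 0, 0], 0], [[-0.12, 0, 0], [0, 0, 0], 0], [[-0.125, 0, 0], [0, 0, 0], 0], [[-0.125, 0, 0], [0, 0, 0], 0]])

```text
clock: 6.88
tool_pos: [0.5673, 0.0621, 0.2267]
orientation: [-59.2, 89.5, 20.8]
force: [-0.8, -0.1, -1.9]
opening: 0.0393
```

```bash
python3 - <<'E'
from h import *
o=ctrl.get_obs();print(pose()[0].round(4),o['opening'],o['force'])
print(go((.4994,-.3166,.224),-9.8))
E
```

```text
[0.5673 0.0621 0.2267] 0.03928227188192741 [-0.76817619 -0.11267575 -1.93874667]
[[0.001, 0.0015, -0.3847], [-0.14, 0.24, 0.41]]
```

Request:
drive_tool(plan=[[[0, 0, -0.01], [0, 0, 0], 0], [[0, 0, -0.03], [0, 0, 0], 0], [[0, 0.001, -0.055], [0, 0, 0], 0], [[0, 0.001, -0.08], [0, 0, 0], 0], [[0, 0.001, -0.11], [0, 0, 0], 0], [[0, 0.001, -0.14], [0, 0, 0], 0], [[0, 0.001, -0.17], [0, 0, 0], 0], [[0, 0.001, -0.2], [0, 0, 0], 0], [[0, 0.001, -0.23], [0, 0, 0], 0], [[0, 0.001, -0.26], [0, 0, 0], 0], [[0, 0.0015, -0.29], [0, 0, 0], 0], [[0, 0.0015, -0.32], [0, 0, 0], 0], [[0, 0.0015, -0.345], [0, 0, 0], 0], [[0, 0.0015, -0.365], [0, 0, 0], 0], [[0, 0.0015, -0.38], [0, 0, 0], 0], [[0, 0.0015, -0.3847], [0, 0, 0], 0], [[0, 0.0015, -0.3847], [0, 0, 0], 0], [[0, 0.0015, -0.3847], [0, 0, 0], 0]])

```text
clock: 8.38
tool_pos: [0.4987, -0.3164, 0.224]
orientation: [-49.0, 89.6, 31.0]
force: [-0.1, -0.8, -1.9]
opening: 0.039
```

```bash
python3 - <<'E'
from h import *
o=ctrl.get_obs();print(pose()[0].round(4),o['opening'],o['force'])
print(go((.4994,-.3166,.030),-9.8))
im=ctrl.snapshot('wrist');cv2.imwrite('pics/w4.png',im)
for n in('evergreen','side_tray'):
  for r in ctrl.landmark_of('wrist',n)[:1]: print(n,np.round(r['pixel']),r['confidence'],atz('wrist',r['pixel'],.2 if n=='evergreen' else 0).round(4))
E
```

```text
[ 0.4987 -0.3164  0.224 ] 0.039006343500077346 [-0.06414211 -0.75412965 -1.89142223]
[[0.194, 0.0003, -0.001], [-0.19, 0.27, 0.31]]
evergreen [314. 288.] 0.73 [ 0.5    -0.3146  0.2   ]
side_tray [264. 198.] 0.97 [ 0.5491 -0.3262  0.    ]
```

View pics/w4.png

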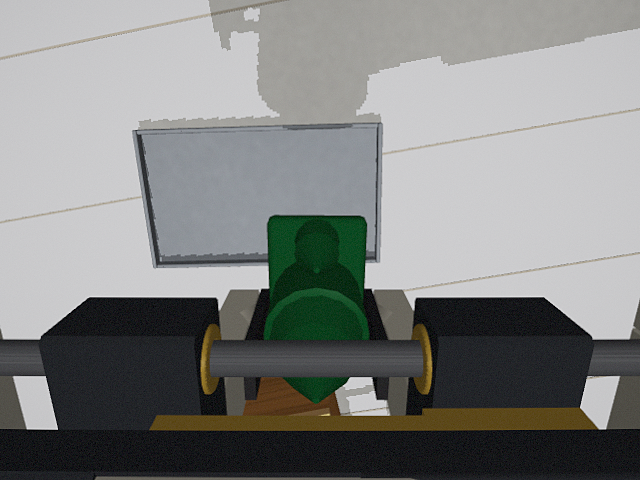

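Request:
drive_tool(plan=[[[0.015, 0, -0.002], [0, 0, 0], 0], [[0.04, 0, -0.002], [0, 0, 0], 0], [[0.065, 0, -0.003], [0, 0, 0], 0], [[0.09, 0, -0.003], [0, 0, 0], 0], [[0.115, 0, -0.003], [0, 0, 0], 0], [[0.14, 0, -0.003], [0, 0, 0], 0], [[0.16, 0, -0.003], [0, 0, 0], 0], [[0.175, 0, -0.003], [0, 0, 0], 0], [[0.185, 0, -0.003], [0, 0, 0], 0], [[0.19, 0, -0.003], [0, 0, 0], 0], [[0.194, 0, -0.003], [0, 0, 0], 0], [[0.196, 0, -0.003], [0, 0, 0], 0], [[0.196, 0, -0.003], [0, 0, 0], 0]])

```text
clock: 9.62
tool_pos: [0.5008, -0.3181, 0.0292]
orientation: [-60.1, 89.5, 20.0]
force: [-0.0, -0.6, -0.9]
opening: 0.0395
```

Request:
drive_tool(plan=[[[0.001, 0, 0], [0, 0, 0], 0], [[0.002, 0, 0], [0, 0, 0], 0], [[0.002, 0, 0], [0, 0, 0], 0], [[0.002, 0, 0], [0, 0, 0], 0]])

```text
clock: 9.95
tool_pos: [0.501, -0.3181, 0.0276]
orientation: [-62.1, 89.5, 18.0]
force: [-0.4, -0.5, -1.8]
opening: 0.0393
```

Request:
drive_tool(plan=[[[0.001, 0, 0], [0, 0, 0], 0], [[0.002, 0, 0], [0, 0, 0], 0], [[0.002, 0, 0], [0, 0, 0], 0], [[0.002, 0, 0], [0, 0, 0], 0]])

```text
clock: 10.28
tool_pos: [0.501, -0.3182, 0.0256]
orientation: [-62.9, 89.5, 17.2]
force: [0.3, -0.0, -1.8]
opening: 0.0392
```

Request:
drive_tool(plan=[[[0.001, 0, 0], [0, 0, 0], 0], [[0.0015, 0, 0], [0, 0, 0], 0], [[0.0015, 0, 0], [0, 0, 0], 0]])

```text
clock: 10.53
tool_pos: [0.5012, -0.3182, 0.0254]
orientation: [-65.4, 89.5, 14.7]
force: [-2.5, 2.3, 11.4]
opening: 0.0398
```

Request:
drive_tool(plan=[[[-0.001, 0, 0], [0, 0, 0], 0.6], [[-0.001, 0, 0], [0, 0, 0], 0.7], [[-0.001, 0, 0], [0, 0, 0], 0.9], [[-0.001, 0, 0], [0, 0, 0], 1], [[-0.001, 0, 0], [0, 0, 0], 1], [[-0.005, 0, 0], [0, 0, 0], 1], [[-0.02, 0, 0], [0, 0, 0], 1], [[-0.045, 0, 0], [0, 0, 0], 1], [[-0.075, 0, 0], [0, 0, 0], 1], [[-0.11, 0, 0], [0, 0, 0], 1], [[-0.15, 0, 0], [0, 0, 0], 1], [[-0.18, 0, 0], [0, 0, 0], 1], [[-0.195, 0, 0], [0, 0, 0], 1], [[-0.195, 0, 0], [0, 0, 0], 1]])

```text
clock: 11.7
tool_pos: [0.5012, -0.3196, 0.2255]
orientation: [-82.4, 89.1, -2.3]
force: [0.7, 0.4, -0.2]
opening: 0.0875
```

```bash
python3 - <<'E'
from h import *
o=ctrl.get_obs();print(pose()[0].round(4),o['opening'],o['force'])
im=ctrl.snapshot('wrist');c=ctrl.get_calibration('wrist')
for n in('evergreen','side_tray'):
  for r in ctrl.landmark_of('wrist',n)[:1]: print(n,np.round(r['pixel']),r['confidence'],atz('wrist',r['pixel'],.004 if n=='evergreen' else 0,c).round(4))
im=ctrl.snapshot('side');cv2.imwrite('pics/s1.png',im)
for n in('evergreen','snowman'):
  for r in ctrl.landmark_of('side',n)[:1]: print(n,np.round(r['pixel']),r['confidence'],atz('side',r['pixel'],.004 if n=='evergreen' else .078).round(4))
print(go((.592,-.087,.22),4))
E
```

```text
[ 0.5012 -0.3196  0.2255] 0.08749047369128593 [ 0.74073403  0.39153289 -0.15237352]
evergreen [319. 203.] 0.72 [ 0.5008 -0.3177  0.004 ]
side_tray [268. 200.] 0.82 [ 0.5483 -0.3278  0.    ]
evergreen [457. 240.] 0.66 [ 0.5041 -0.3252  0.004 ]
snowman [356. 243.] 0.62 [ 0.5915 -0.0958  0.078 ]
[[0.0004, -0.0522, 0.244], [-13.86, 0.2, 0.38]]
```

Request:
drive_tool(plan=[[[0, -0.01, 0.04], [-3, 0, 0], 1], [[0, -0.02, 0.08], [-6, 0, 0], 1], [[0, -0.03, 0.12], [-9, 0, 0], 1], [[0, -0.04, 0.16], [-12, 0.2, 0.4], 1], [[0, -0.05, 0.2], [-13.9, 0.2, 0.4], 1], [[0, -0.052, 0.23], [-13.9, 0.2, 0.4], 1], [[0, -0.052, 0.244], [-13.9, 0.2, 0.4], 1], [[0, -0.052, 0.244], [-13.9, 0.2, 0.4], 1], [[0, -0.052, 0.244], [-13.9, 0.2, 0.4], 1]])

```text
clock: 12.75
tool_pos: [0.5915, -0.0864, 0.2195]
orientation: [95.2, 89.9, -170.7]
force: [0.6, 0.5, 0.3]
opening: 0.0877
```

```bash
python3 - <<'E'
from h import *
im=ctrl.snapshot('wrist');c=ctrl.get_calibration('wrist')
p,R=pose();print(p.round(4),R.as_matrix()[:,1].round(3))
for r in ctrl.landmark_of('wrist','snowman')[:1]: print(np.round(r['pixel']),r['confidence'],atz('wrist',r['pixel'],.078,c).round(4))
a=np.linspace(0,2*np.pi,40)
for cx,cy,z,rr in((.592,-.087,.116,.027),(.592,-.087,.092,.027)):
    cv2.polylines(im,[proj('wrist',np.c_[cx+rr*np.cos(a),cy+rr*np.sin(a),a*0+z],c).astype(np.int32).reshape(-1,1,2)],True,(0,0,255),1)
cv2.imwrite('pics/w5.png',im[100:420,100:560])
print(go((.592,-.087,.096),4))
E
```

```text
[ 0.5913 -0.0873  0.2197] [-0.997 -0.071  0.002]
[314. 221.] 0.6 [ 0.593  -0.0888  0.078 ]
[[0.1239, -0.0009, 0.0007], [0.02, -0.01, -0.08]]
```

View pics/w5.png

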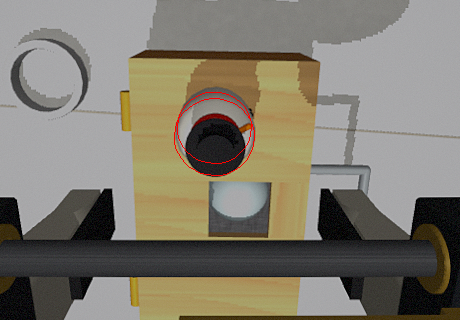

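Request:
drive_tool(plan=[[[0.015, -0.0005, -0.001], [0, 0, 0], 1], [[0.035, -0.0005, -0.001], [0, 0, 0], 1], [[0.06, -0.0005, -0.0015], [0, 0, 0], 1], [[0.085, -0.0005, -0.0015], [0, 0, 0], 1], [[0.105, -0.0005, -0.0015], [0, 0, 0], 1], [[0.117, -0.0005, -0.0015], [0, 0, 0], 1], [[0.123, -0.0005, -0.0015], [0, 0, 0], 1], [[0.123, -0.0005, -0.0015], [0, 0, 0], 1], [[0.123, -0.0005, -0.0015], [0, 0, 0], 0.8], [[0.123, -0.0005, -0.0015], [0, 0, 0], 0.7], [[0.123, -0.0005, -0.0015], [0, 0, 0], 0.6], [[0.123, -0.0005, -0.0015], [0, 0, 0], 0.5], [[0.123, -0.0005, -0.0015], [0, 0, 0], 0.4], [[0.123, -0.0005, -0.0015], [0, 0, 0], 0.2], [[0.123, -0.0005, -0.0015], [0, 0, 0], 0], [[0.123, -0.0005, -0.0015], [0, 0, 0], 0], [[0.123, -0.0005, -0.0015], [0, 0, 0], 0]])

```text
clock: 14.27
tool_pos: [0.592, -0.0892, 0.0974]
orientation: [110.6, 90.0, -155.4]
force: [-0.9, 0.8, 4.2]
opening: 0.0529
```

Request:
drive_tool(plan=[[[-0.004, 0, 0], [0, 0, 0], 0], [[-0.012, 0, 0], [0, 0, 0], 0], [[-0.03, 0, 0], [0, 0, 0], 0], [[-0.05, 0, 0], [0, 0, 0], 0], [[-0.07, 0, 0], [0, 0, 0], 0], [[-0.085, 0, 0], [0, 0, 0], 0], [[-0.09, 0, 0], [0, 0, 0], 0], [[-0.09, 0, 0], [0, 0, 0], 0]])

```text
clock: 14.93
tool_pos: [0.5927, -0.0891, 0.189]
orientation: [-90.6, 89.9, 3.5]
force: [1.1, 0.4, -1.6]
opening: 0.0531
```

```bash
python3 - <<'E'
from h import *
o=ctrl.get_obs();print(pose()[0].round(4),o['opening'],o['force'])
print(go((.599,-.331,.187),4))
E
```

```text
[ 0.5927 -0.0891  0.189 ] 0.05307815874612006 [ 1.09127819  0.35214114 -1.58944508]
[[0.002, 0.0107, -0.2418], [0.03, -0.0, 0.11]]
```

Request:
drive_tool(plan=[[[0, 0, -0.01], [0, 0, 0], 0], [[0, 0, -0.03], [0, 0, 0], 0], [[0, 0.001, -0.055], [0, 0, 0], 0], [[0, 0.002, -0.085], [0, 0, 0], 0], [[0, 0.002, -0.115], [0, 0, 0], 0], [[0, 0.003, -0.145], [0, 0, 0], 0], [[0, 0.004, -0.175], [0, 0, 0], 0], [[0, 0.004, -0.205], [0, 0, 0], 0], [[0, 0.004, -0.23], [0, 0, 0], 0], [[0, 0.004, -0.242], [0, 0, 0], 0], [[0.015, 0.004, -0.245], [0, 0, 0], 0], [[0.04, 0.004, -0.245], [0, 0, 0], 0], [[0.065, 0.004, -0.245], [0, 0, 0], 0], [[0.09, 0.004, -0.245], [0, 0, 0], 0], [[0.115, 0.004, -0.245], [0, 0, 0], 0], [[0.135, 0.004, -0.245], [0, 0, 0], 0], [[0.15, 0.004, -0.245], [0, 0, 0], 0], [[0.157, 0.004, -0.245], [0, 0, 0], 0], [[0.16, 0.004, -0.245], [0, 0, 0], 0], [[0.16, 0.004, -0.245], [0, 0, 0], 0]])

```text
clock: 16.6
tool_pos: [0.6058, -0.3337, 0.028]
orientation: [-42.4, 90.0, 51.6]
force: [-0.7, -0.8, -0.9]
opening: 0.0531
```

Request:
drive_tool(plan=[[[0.001, 0, 0], [0, 0, 0], 0], [[0.002, 0, 0], [0, 0, 0], 0], [[0.003, 0, 0], [0, 0, 0], 0], [[0.003, 0, 0], [0, 0, 0], 0]])

```text
clock: 16.93
tool_pos: [0.606, -0.3337, 0.0256]
orientation: [-83.9, 89.9, 10.1]
force: [0.2, -0.9, -2.0]
opening: 0.0527
```

Request:
drive_tool(plan=[[[0.001, 0, 0], [0, 0, 0], 0], [[0.0015, 0, 0], [0, 0, 0], 0], [[0.0015, 0, 0], [0, 0, 0], 0], [[0.0015, 0, 0], [0, 0, 0], 0]])

```text
clock: 17.27
tool_pos: [0.606, -0.3337, 0.0242]
orientation: [-85.0, 89.9, 9.0]
force: [0.5, 0.1, -1.3]
opening: 0.0533
```

Request:
drive_tool(plan=[[[0.001, 0, 0], [0, 0, 0], 0], [[0.0015, 0, 0], [0, 0, 0], 0], [[0.0015, 0, 0], [0, 0, 0], 0]])

```text
clock: 17.52
tool_pos: [0.6062, -0.3338, 0.0235]
orientation: [-98.4, 89.9, -4.4]
force: [-1.1, 1.0, 4.5]
opening: 0.053
```

Contact. Release, rise and check.

Request:
drive_tool(plan=[[[0, 0, 0], [0, 0, 0], 0.75], [[0, 0, 0], [0, 0, 0], 0.85], [[0, 0, 0], [0, 0, 0], 1], [[0, 0, 0], [0, 0, 0], 1], [[-0.003, 0, 0], [0, 0, 0], 1], [[-0.01, 0, 0], [0, 0, 0], 1], [[-0.025, 0, 0], [0, 0, 0], 1], [[-0.05, 0, 0], [0, 0, 0], 1], [[-0.08, 0, 0], [0, 0, 0], 1], [[-0.115, 0, 0], [0, 0, 0], 1], [[-0.155, 0, 0], [0, 0, 0], 1], [[-0.185, 0, 0], [0, 0, 0], 1], [[-0.2, 0, 0], [0, 0, 0], 1], [[-0.2, 0, 0], [0, 0, 0], 1]])

```text
clock: 18.68
tool_pos: [0.6078, -0.3348, 0.2299]
orientation: [-113.3, 89.4, -19.2]
force: [1.1, -0.2, -0.0]
opening: 0.0878
```

```bash
python3 - <<'E'
from h import *
print(pose()[0].round(4))
im=ctrl.snapshot('wrist');c=ctrl.get_calibration('wrist');cv2.imwrite('pics/w6.png',im)
im=ctrl.snapshot('side')
for n in('evergreen','snowman'):
  for cam in('wrist','side'):
   for r in ctrl.landmark_of(cam,n)[:1]: print(n,cam,np.round(r['pixel']),r['confidence'],atz(cam,r['pixel'],.004,c if cam=='wrist' else None).round(4))
for n,z in(('flap_handle',.074),('globe',.038),('display',0)):
   for r in ctrl.landmark_of('side',n)[:1]: print(n,np.round(r['pixel']),r['confidence'],atz('side',r['pixel'],z).round(4))
cv2.imwrite('pics/s2.png',im[150:400,200:560])
print(go((.4658,-.0174,.20),3.9))
E
```

```text
[ 0.6078 -0.3348  0.2299]
evergreen wrist [426. 226.] 0.67 [ 0.5008 -0.3187  0.004 ]
evergreen side [457. 241.] 0.78 [ 0.5033 -0.3226  0.004 ]
snowman wrist [320. 206.] 0.86 [ 0.6042 -0.3305  0.004 ]
snowman side [421. 222.] 0.58 [ 0.5993 -0.3348  0.004 ]
flap_handle [387. 293.] 0.86 [ 0.4695 -0.0221  0.074 ]
globe [340. 289.] 0.52 [ 0.5614 -0.0153  0.038 ]
display [331. 300.] 0.71 [ 0.5815 -0.0163  0.    ]
[[0.0225, 0.1171, 0.3254], [0.15, 0.01, 0.01]]
```

View pics/s2.png

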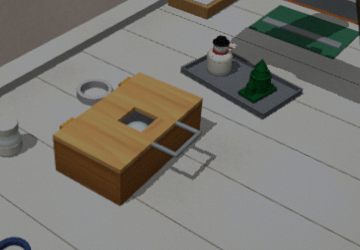

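Request:
drive_tool(plan=[[[0.01, 0.012, 0.036], [0, 0, 0], 0.32], [[0.02, 0.025, 0.072], [0, 0, 0], 0.32], [[0.023, 0.038, 0.108], [0, 0, 0], 0.32], [[0.023, 0.052, 0.145], [0, 0, 0], 0.32], [[0.023, 0.066, 0.18], [0, 0, 0], 0.32], [[0.023, 0.08, 0.22], [0, 0, 0], 0.32], [[0.023, 0.095, 0.26], [0, 0, 0], 0.32], [[0.023, 0.107, 0.295], [0, 0, 0], 0.32], [[0.023, 0.116, 0.325], [0, 0, 0], 0.32], [[0.023, 0.116, 0.325], [0, 0, 0], 0.32], [[0.023, 0.116, 0.325], [0, 0, 0], 0.32]])

```text
clock: 20.05
tool_pos: [0.4666, -0.0162, 0.1999]
orientation: [-67.6, 89.9, 26.7]
force: [-0.3, -1.2, -0.3]
opening: 0.0286
```

```bash
python3 - <<'E'
from h import *
im=ctrl.snapshot('wrist');c=ctrl.get_calibration('wrist');cv2.imwrite('pics/w7.png',im[60:380,150:500])
o=ctrl.get_obs();p,R=pose();print(p.round(4),o['opening'],R.as_matrix()[:,1].round(3))
for r in ctrl.landmark_of('wrist','flap_handle')[:1]: print(np.round(r['pixel']),r['confidence'],atz('wrist',r['pixel'],.074,c).round(4))
print(go((.4660,-.0174,.058),3.9))
E
```

```text
[ 0.467  -0.0171  0.1998] 0.02814525248368793 [-0.997 -0.073 -0.001]
[315. 221.] 0.87 [ 0.4683 -0.0231  0.074 ]
[[0.1416, 0.0011, 0.0004], [0.2, 0.0, 0.02]]
```

View pics/w7.png

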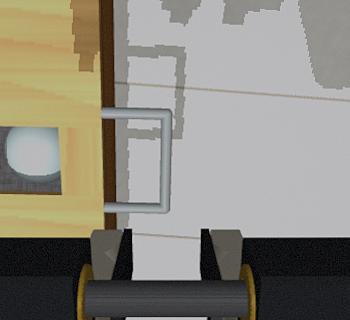

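Request:
drive_tool(plan=[[[0.015, 0, -0.001], [0, 0, 0], 0.32], [[0.04, 0, -0.002], [0, 0, 0], 0.32], [[0.065, 0, -0.002], [0, 0, 0], 0.32], [[0.09, 0, -0.002], [0, 0, 0], 0.32], [[0.115, 0, -0.002], [0, 0, 0], 0.32], [[0.13, 0, -0.002], [0, 0, 0], 0.32], [[0.138, 0, -0.002], [0, 0, 0], 0.32], [[0.142, 0, -0.002], [0, 0, 0], 0.32], [[0.142, 0, -0.002], [0, 0, 0], 0.32]])

```text
clock: 20.9
tool_pos: [0.4673, -0.0205, 0.057]
orientation: [114.6, 89.9, -151.4]
force: [0.0, -0.6, 1.2]
opening: 0.0278
```

Request:
drive_tool(plan=[[[0, 0, 0], [0, 0, 0], 0.2], [[0, 0, 0], [0, 0, 0], 0.1], [[0, 0, 0], [0, 0, 0], 0], [[0, 0, 0], [0, 0, 0], 0], [[0, 0, 0], [0, 0, 0], 0], [[0, 0, 0], [0, 0, 0], 0]])

```text
clock: 21.4
tool_pos: [0.4677, -0.0204, 0.0577]
orientation: [-173.3, 90.0, -79.3]
force: [-2.0, 0.0, 6.7]
opening: 0.0067
```

```bash
python3 - <<'E'
from h import *
o=ctrl.get_obs();p,R=pose();print(p.round(4),o['opening'],o['force'],R.as_matrix().round(3).tolist())
# arc rows in tool axes: handle about hinge, r=.185, z offset 4mm
for d in range(0,96,5):
    t=np.radians(d); dx=.185-(.185*np.cos(t)+.004*np.sin(t)) ; dz=.185*np.sin(t)-.004*(1-np.cos(t))
    b=np.radians(3.9); s=R.inv().apply([dx*np.cos(b),dx*np.sin(b),dz]); print(d,s.round(4).tolist())
E
```

```text
[ 0.4677 -0.0204  0.0577] 0.0066797050388887995 [-2.03287857  0.01515569  6.72036212] [[0.0, -0.998, -0.07], [-0.0, -0.07, 0.998], [-1.0, -0.0, -0.0]]
0 [0.0, 0.0, 0.0]
5 [-0.0161, -0.0004, -0.0]
10 [-0.0321, -0.0021, -0.0]
15 [-0.0477, -0.0053, -0.0]
20 [-0.063, -0.0098, -0.0]
25 [-0.0778, -0.0156, -0.0001]
30 [-0.092, -0.0228, -0.0001]
35 [-0.1054, -0.0312, -0.0001]
40 [-0.118, -0.0407, -0.0001]
45 [-0.1296, -0.0514, -0.0002]
50 [-0.1403, -0.063, -0.0002]
55 [-0.1498, -0.0756, -0.0002]
60 [-0.1582, -0.089, -0.0003]
65 [-0.1654, -0.1032, -0.0003]
70 [-0.1712, -0.118, -0.0003]
75 [-0.1757, -0.1333, -0.0004]
80 [-0.1789, -0.1489, -0.0004]
85 [-0.1806, -0.1649, -0.0004]
90 [-0.181, -0.181, -0.0005]
95 [-0.1799, -0.1971, -0.0005]
```

Request:
drive_tool(plan=[[[-0.006, 0, 0], [0, 0, 0], 0], [[-0.016, -0.001, 0], [0, 0, 0], 0], [[-0.0321, -0.0035, 0], [0, 0, 0], 0], [[-0.0477, -0.0073, 0], [0, 0, 0], 0], [[-0.063, -0.0125, 0], [0, 0, 0], 0], [[-0.0778, -0.019, 0], [0, 0, 0], 0], [[-0.092, -0.0268, 0], [0, 0, 0], 0], [[-0.1054, -0.0358, 0], [0, 0, 0], 0], [[-0.118, -0.0458, 0], [0, 0, 0], 0], [[-0.1296, -0.057, 0], [0, 0, 0], 0], [[-0.1296, -0.057, 0], [0, 0, 0], 0]])

```text
clock: 22.32
tool_pos: [0.5252, -0.0172, 0.1896]
orientation: [171.0, 89.9, -95.0]
force: [-5.9, -2.8, 5.9]
opening: 0.0068
```

```bash
python3 - <<'E'
from h import *
o=ctrl.get_obs();p,R=pose();print(p.round(4),o['opening'],o['force'],R.as_matrix().round(3).tolist())
for cam in('side','wrist'):
    im=ctrl.snapshot(cam);cv2.imwrite(f'pics/{cam}_mid.png',im)
a,b=[cv2.imread(f'pics/{c}_mid.png') for c in('side','wrist')]
cv2.imwrite('pics/mid.png',np.hstack([a[120:400,180:520],b[100:380,130:510]]))
E
```

```text
[ 0.5252 -0.0172  0.1896] 0.0067949347616348054 [-5.90984505 -2.82956478  5.85220024] [[-0.0, -0.998, -0.071], [-0.002, -0.071, 0.998], [-1.0, 0.0, -0.002]]
```

View pics/mid.png

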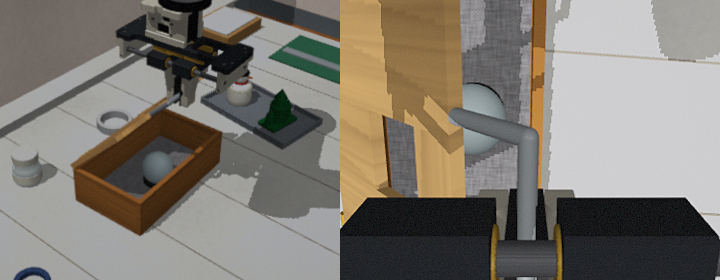

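Request:
drive_tool(plan=[[[-0.0084, -0.0114, 0], [0, 0, 0], 0], [[-0.0179, -0.0245, 0], [0, 0, 0], 0], [[-0.0263, -0.0383, 0], [0, 0, 0], 0], [[-0.0335, -0.0527, 0], [0, 0, 0], 0], [[-0.0393, -0.0678, 0], [0, 0, 0], 0], [[-0.0438, -0.0833, 0], [0, 0, 0], 0], [[-0.047, -0.0991, 0], [0, 0, 0], 0], [[-0.0487, -0.1152, 0], [0, 0, 0], 0], [[-0.0491, -0.1313, 0], [0, 0, 0], 0], [[-0.0484, -0.144, 0], [0, 0, 0], 0], [[-0.0484, -0.144, 0], [0, 0, 0], 0], [[-0.0484, -0.144, 0], [0, 0, 0], 0]])

```text
clock: 23.42
tool_pos: [0.6685, -0.0094, 0.2375]
orientation: [173.9, 89.7, -92.2]
force: [1.5, -8.7, 3.5]
opening: 0.0068
```

Request:
drive_tool(plan=[[[0, 0, 0], [0, 0, 0], 0.15], [[0, 0, 0], [0, 0, 0], 0.3], [[0, 0, 0], [0, 0, 0], 0.3], [[-0.005, 0, 0], [0, 0, 0], 0.3], [[-0.02, 0, 0], [0, 0, 0], 0.3], [[-0.045, 0, 0], [0, 0, 0], 0.3], [[-0.065, 0, 0], [0, 0, 0], 0.3], [[-0.075, 0, 0], [0, 0, 0], 0.3], [[-0.075, 0, 0], [0, 0, 0], 0.3]])

```text
clock: 24.17
tool_pos: [0.6695, -0.0087, 0.3157]
orientation: [-136.5, 89.7, -42.5]
force: [-0.6, 0.5, -0.4]
opening: 0.0262
```

```bash
python3 - <<'E'
from h import *
o=ctrl.get_obs();p,R=pose();print(p.round(4),o['opening'],o['force'],o['joint_pos'].round(1))
print(go((.53,-.013,.29),93.9), go((.53,-.013,.29),89))
im=ctrl.snapshot('side')
r=ctrl.landmark_of('side','flap_handle')[:1]
b=np.radians(3.9);v=np.array([np.cos(b),np.sin(b),0]);H=np.array([.580,-.0102,.07])+.07*v
for d in(86,90,94,98):
    t=np.radians(d);X=H+v*(-.185*np.cos(t)+.004*np.sin(t))+[0,0,.185*np.sin(t)+.004*np.cos(t)];print(d,X.round(4),proj('side',X))
print(r and (r[0]['pixel'],r[0]['confidence']))
E
```

```text
[ 0.6695 -0.0087  0.3157] 0.026195476983975317 [-0.6369131   0.50808007 -0.37364431] [ 16.1  17.7   7.8   0.3 -80.  -12.1]
[[0.0251, 0.1396, 0.0055], [-89.89, -0.39, -0.01]] [[0.0251, 0.1396, 0.0055], [-84.99, -0.38, 0.01]]
86 [ 0.6409 -0.006   0.2548] [[299.60082084 164.10684381]]
90 [ 0.6538 -0.0052  0.255 ] [[293.2452588  161.78067527]]
94 [ 0.6667 -0.0043  0.2543] [[287.00291513 159.99665594]]
98 [ 0.6795 -0.0034  0.2526] [[280.91091799 158.7541297 ]]
([292.3, 158.8], 0.83)
```

Request:
drive_tool(plan=[[[0, 0.02, 0.001], [0, 0, 0], 0.6], [[0, 0.05, 0.002], [7, 0, 0], 0.8], [[0.005, 0.08, 0.003], [14, 0, 0], 1], [[0.01, 0.11, 0.004], [21, 0, 0], 1], [[0.02, 0.13, 0.005], [28, 0, 0], 1], [[0.025, 0.13, 0.005], [35, 0, 0], 1], [[0.025, 0.13, 0.005], [42, 0, 0], 1], [[0.025, 0.13, 0.005], [49, 0, 0], 1], [[0.025, 0.13, 0.005], [56, 0, 0], 1], [[0.025, 0.13, 0.005], [63, 0, 0], 1], [[0.025, 0.13, 0.005], [70, 0, 0], 1], [[0.025, 0.13, 0.005], [77, 0, 0], 1], [[0.025, 0.13, 0.005], [84, 0, 0], 1], [[0.025, 0.13, 0.005], [90, 0, 0], 1], [[0.025, 0.13, 0.005], [90, 0, 0], 1], [[0.025, 0.13, 0.005], [90, 0, 0], 1]])

```text
clock: 25.6
tool_pos: [0.5376, -0.0128, 0.286]
orientation: [-120.8, 89.7, -116.6]
force: [-0.1, 0.2, 0.4]
opening: 0.0875
```

```bash
python3 - <<'E'
from h import *
im=ctrl.snapshot('wrist');c=ctrl.get_calibration('wrist')
o=ctrl.get_obs();p,R=pose();print(p.round(4),o['opening'],R.as_matrix().round(3).tolist())
for r in ctrl.landmark_of('wrist','globe')[:1]: print(np.round(r['pixel']),r['confidence'],atz('wrist',r['pixel'],.038,c).round(4))
for r in ctrl.cut_out('wrist','globe')[:1]:
    ys,xs=np.nonzero(r['pixels']);k,rad=cv2.minEnclosingCircle(np.c_[xs,ys].astype(np.float32));print(k,rad,xs.min(),xs.max(),ys.min(),ys.max(),atz('wrist',k,.038,c).round(4))
cv2.circle(im,tuple(int(v) for v in proj('wrist',(.5657,-.0112,.038),c)[0]),3,(0,0,255),-1)
cv2.imwrite('pics/w8.png',im)
# cradle
for cam in('scene','side'):
    ctrl.snapshot(cam)
    for r in ctrl.cut_out(cam,'cradle_seat')[:1]: print(cam,r['pixel'],r['pixels'].sum())
    for r in ctrl.landmark_of(cam,'cradle_seat')[:1]: print(cam,r['pixel'])
E
```

```text
[ 0.5377 -0.0128  0.2863] 0.08765921708610636 [[-0.002, -0.073, 0.997], [-0.004, 0.997, 0.073], [-1.0, -0.004, -0.002]]
[313. 228.] 0.82 [ 0.5703 -0.0135  0.038 ]
(311.2115478515625, 226.10577392578125) 27.60232162475586 284 338 199 253 [ 0.568  -0.0159  0.038 ]
scene [453.4, 412.0] 2736
scene [487.9, 336.7]
side [146.0, 405.1] 3512
side [206.9, 390.6]
```

View pics/w8.png

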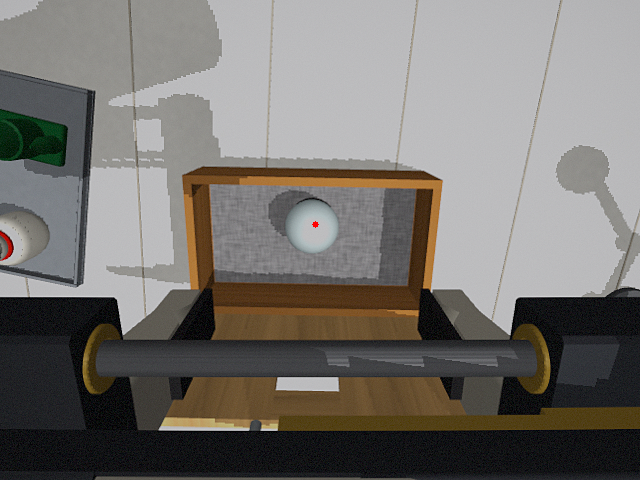

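Request:
drive_tool(plan=[[[0.01, -0.001, 0.015], [0, 0, 0], 1], [[0.03, -0.002, 0.029], [0, 0, 0], 1], [[0.06, -0.002, 0.03], [0, 0, 0], 1], [[0.09, -0.002, 0.03], [0, 0, 0], 1], [[0.12, -0.002, 0.03], [0, 0, 0], 1], [[0.15, -0.002, 0.03], [0, 0, 0], 1], [[0.18, -0.002, 0.03], [0, 0, 0], 1], [[0.205, -0.002, 0.03], [0, 0, 0], 1], [[0.225, -0.002, 0.03], [0, 0, 0], 1], [[0.24, -0.002, 0.03], [0, 0, 0], 1], [[0.25, -0.002, 0.03], [0, 0, 0], 1], [[0.258, -0.002, 0.03], [0, 0, 0], 1], [[0.263, -0.002, 0.03], [0, 0, 0], 1], [[0.263, -0.002, 0.03], [0, 0, 0], 1], [[0.263, -0.002, 0.03], [0, 0, 0], 1]])

```text
clock: 27.3
tool_pos: [0.5686, -0.0137, 0.0247]
orientation: [-89.0, 89.8, -84.9]
force: [-0.3, 0.7, 0.6]
opening: 0.0877
```

```bash
python3 - <<'E'
from h import *
im=ctrl.snapshot('wrist');c=ctrl.get_calibration('wrist')
o=ctrl.get_obs();p,R=pose();print(p.round(4),o['opening'],o['force'])
for r in ctrl.cut_out('wrist','globe')[:1]:
    ys,xs=np.nonzero(r['pixels']);k,rad=cv2.minEnclosingCircle(np.c_[xs,ys].astype(np.float32));print(k,rad,xs.min(),xs.max(),ys.min(),ys.max(),atz('wrist',k,.038,c).round(4))
print(proj('wrist',p+[0,0,.018],c), tri([ray('scene',(487.9,336.7)),ray('side',(206.9,390.6))]), atz('scene',(487.9,336.7),.112),atz('side',(206.9,390.6),.112))
E
```

```text
[ 0.5688 -0.0136  0.025 ] 0.08751224949324388 [ 1.32064316  0.00202506 -0.13923604]
(309.4106140136719, 322.9523010253906) 73.12737274169922 239 379 251 396 [ 0.5686 -0.016   0.038 ]
[[315.25329015 330.20040971]] (array([0.49901497, 0.3283423 , 0.11664239]), [np.float64(0.0016424310771068428), np.float64(0.0016424310771069837)]) [0.49685634 0.32888645 0.112     ] [0.50264961 0.32421577 0.112     ]
```

Request:
drive_tool(plan=[[[0.002, -0.002, 0], [0, 0, 0], 1], [[0.004, -0.002, 0], [0, 0, 0], 1], [[0.004, -0.002, 0], [0, 0, 0], 0.8], [[0.004, -0.002, 0], [0, 0, 0], 0.7], [[0.004, -0.002, 0], [0, 0, 0], 0.6], [[0.004, -0.002, 0], [0, 0, 0], 0.5], [[0.004, -0.002, 0], [0, 0, 0], 0.4], [[0.004, -0.002, 0], [0, 0, 0], 0.2], [[0.004, -0.002, 0], [0, 0, 0], 0], [[0.004, -0.002, 0], [0, 0, 0], 0], [[0.004, -0.002, 0], [0, 0, 0], 0]])

```text
clock: 28.32
tool_pos: [0.569, -0.0158, 0.0212]
orientation: [-75.7, 89.8, -71.7]
force: [0.2, -2.5, 1.3]
opening: 0.0549
```

Request:
drive_tool(plan=[[[-0.003, 0, 0], [0, 0, 0], 0], [[-0.01, 0, 0], [0, 0, 0], 0], [[-0.02, 0, 0], [0, 0, 0], 0], [[-0.035, 0, 0], [0, 0, 0], 0], [[-0.055, 0, 0], [0, 0, 0], 0], [[-0.08, 0, 0], [0, 0, 0], 0], [[-0.105, 0, 0], [0, 0, 0], 0], [[-0.13, 0, 0], [0, 0, 0], 0], [[-0.155, 0, 0], [0, 0, 0], 0], [[-0.175, 0, 0], [0, 0, 0], 0], [[-0.185, 0, 0], [0, 0, 0], 0], [[-0.19, 0, 0], [0, 0, 0], 0], [[-0.19, 0, 0], [0, 0, 0], 0]])

```text
clock: 29.4
tool_pos: [0.569, -0.0149, 0.2122]
orientation: [-52.2, 89.7, -48.1]
force: [-0.4, 0.1, -1.9]
opening: 0.0549
```

```bash
python3 - <<'E'
from h import *
o=ctrl.get_obs();p,R=pose();print(p.round(4),o['opening'],o['force'],o['joint_pos'].round(0))
im=ctrl.snapshot('wrist')
for r in ctrl.landmark_of('wrist','globe')[:1]: print(np.round(r['pixel']),r['confidence'],'grasp pt px',proj('wrist',p+[0,0,.019]))
# cradle link direction from scene/side initial images: ring (485.9,345)... joint (472,405) at z~.08
print('joint',atz('scene',(472,405),.07).round(3),atz('side',(140,411),.07).round(3))
print('post',atz('scene',(428,422),.07).round(3))
print(go((.5,.290,.21)))
E
```

```text
[ 0.569  -0.0149  0.2122] 0.05491535344569269 [-0.42472367  0.08084388 -1.94082639] [  18.   11.  -14.    0.  -64. -104.]
[318. 326.] 0.58 grasp pt px [[315.50997496 336.30668   ]]
joint [0.582 0.39  0.07 ] [0.574 0.386 0.07 ]
post [0.657 0.368 0.07 ]
[[-0.001, 0.309, -0.0466]]
```

Request:
drive_tool(plan=[[[0, 0.01, -0.003], [0, 0, 0], 0], [[0, 0.03, -0.008], [0, 0, 0], 0], [[0, 0.055, -0.014], [0, 0, 0], 0], [[0, 0.085, -0.02], [0, 0, 0], 0], [[0, 0.115, -0.026], [0, 0, 0], 0], [[0, 0.145, -0.032], [0, 0, 0], 0], [[0, 0.175, -0.038], [0, 0, 0], 0], [[0, 0.205, -0.044], [0, 0, 0], 0], [[0, 0.225, -0.049], [0, 0, 0], 0], [[0, 0.236, -0.051], [0, 0, 0], 0], [[0, 0.239, -0.052], [0, 0, 0], 0], [[0, 0.239, -0.052], [0, 0, 0], 0], [[0, 0.239, -0.052], [0, 0, 0], 0]])

```text
clock: 30.58
tool_pos: [0.4993, 0.2192, 0.2087]
orientation: [-107.8, 89.7, -103.7]
force: [-0.0, -1.0, 0.2]
opening: 0.0547
```

```bash
python3 - <<'E'
from h import *
im=ctrl.snapshot('wrist');c=ctrl.get_calibration('wrist')
o=ctrl.get_obs();p,R=pose();print(p.round(4),o['opening'],o['force'],R.as_matrix().round(3).tolist())
for r in ctrl.landmark_of('wrist','cradle_seat')[:1]: print(np.round(r['pixel']),r['confidence'],atz('wrist',r['pixel'],.112,c).round(4))
a=np.linspace(0,2*np.pi,40)
for rr in(.025,.017): cv2.polylines(im,[proj('wrist',np.c_[.4995+rr*np.cos(a),.3265+rr*np.sin(a),a*0+.09],c).astype(np.int32).reshape(-1,1,2)],True,(0,0,255),1)
cv2.imwrite('pics/w9.png',im[100:420,240:640])
print(go((.4995,.3265,.2),93.9))
E
```

```text
[0.4994 0.2189 0.2088] 0.05457065016925544 [-0.45008631 -0.18717671 -1.22420847] [[-0.001, -0.07, 0.998], [-0.005, 0.998, 0.069], [-1.0, -0.005, -0.001]]
[469. 259.] 0.68 [0.5044 0.3213 0.112 ]
[[0.0085, 0.1075, 0.0074], [0.06, -0.06, 0.25]]
```

View pics/w9.png

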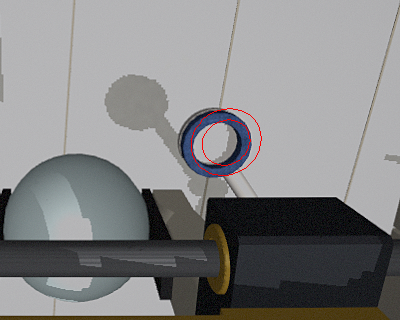

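```bash
python3 - <<'E'
from h import *
obs=[]
for cam in('scene','side','wrist'):
    im=ctrl.snapshot(cam);c=ctrl.get_calibration(cam)
    h=cv2.cvtColor(im,cv2.COLOR_BGR2HSV);m=((h[...,0]>100)&(h[...,0]<130)&(h[...,1]>110)&(h[...,2]>40)).astype(np.uint8)
    n,l,s,k=cv2.connectedComponentsWithStats(m)
    guess=proj(cam,(.4995,.3235,.086),c)[0]
    best=[i for i in range(1,n) if s[i,4]>80 and np.linalg.norm(k[i]-guess)<50]
    for i in best:
        cn,hi=cv2.findContours((l==i).astype(np.uint8),cv2.RETR_CCOMP,cv2.CHAIN_APPROX_NONE)
        for q,hh in zip(cn,hi[0]):
            if len(q)>25:
                e=cv2.fitEllipse(q);print(cam,'hole' if hh[3]>=0 else 'outer',np.round(e[0],1),np.round(e[1],1),[atz(cam,e[0],z,c)[:2].round(4).tolist() for z in(.08,.086,.09)])
E
```

```text
side outer [211.7 403.2] [30.3 36.9] [[0.5057, 0.3182], [0.5014, 0.3211], [0.4985, 0.3231]]
side hole [211.8 403. ] [18.6 28. ] [[0.5059, 0.3178], [0.5015, 0.3208], [0.4986, 0.3227]]
wrist outer [456.3 242.6] [64.3 68.7] [[0.5032, 0.3234], [0.5015, 0.3211], [0.5003, 0.3196]]
wrist hole [455.9 242.4] [41.6 50.4] [[0.503, 0.3231], [0.5013, 0.3209], [0.5001, 0.3193]]
```

Request:
drive_tool(plan=[[[0, 0.01, 0.001], [0, 0, 0], 0], [[0, 0.03, 0.003], [0, 0, 0], 0], [[0, 0.055, 0.005], [0, 0, 0], 0], [[0, 0.08, 0.007], [0, 0, 0], 0], [[0, 0.097, 0.0085], [0, 0, 0], 0], [[0, 0.102, 0.009], [0, 0, 0], 0], [[0.01, 0.102, 0.009], [0, 0, 0], 0], [[0.025, 0.102, 0.009], [0, 0, 0], 0], [[0.045, 0.102, 0.009], [0, 0, 0], 0], [[0.065, 0.102, 0.009], [0, 0, 0], 0], [[0.083, 0.102, 0.009], [0, 0, 0], 0], [[0.096, 0.102, 0.009], [0, 0, 0], 0], [[0.104, 0.102, 0.009], [0, 0, 0], 0], [[0.108, 0.1025, 0.009], [0, 0, 0], 0], [[0.108, 0.1025, 0.009], [0, 0, 0], 0], [[0.108, 0.1025, 0.009], [0, 0, 0], 0]])

```text
clock: 32.17
tool_pos: [0.5019, 0.3213, 0.1013]
orientation: [-91.3, 89.8, -87.4]
force: [0.2, 0.8, -0.6]
opening: 0.0546
```

```bash
python3 - <<'E'
from h import *
o=ctrl.get_obs();p,R=pose();print(p.round(4),o['opening'],o['force'])
ims=[]
for cam in('side','wrist'):
    im=ctrl.snapshot(cam);ims.append(im)
    print([(np.round(r['pixel'],1),round(r['confidence'],2)) for r in ctrl.landmark_of(cam,'globe')[:1]],proj(cam,p+[0,0,.018]))
cv2.imwrite('pics/cr.png',np.hstack([cv2.resize(ims[0][320:480,120:300],None,fx=2,fy=2),ims[1][100:420,200:480]]))
E
```

```text
[0.5019 0.3213 0.1013] 0.05455061266883452 [ 0.21354129  0.79723399 -0.5586723 ]
[] [[208.34475168 385.7053985 ]]
[(array([317.3, 326. ]), 0.95)] [[314.23797007 329.49217956]]
```

View pics/cr.png

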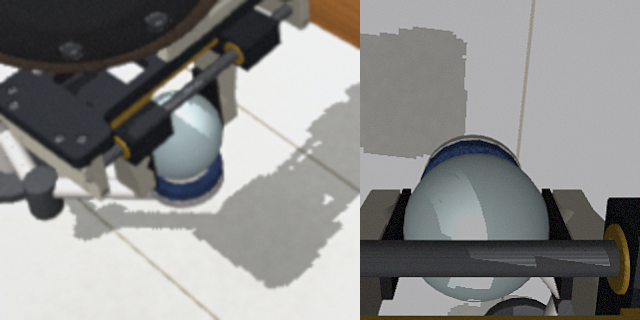

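Request:
drive_tool(plan=[[[0.001, 0, 0], [0, 0, 0], 0], [[0.002, 0, 0], [0, 0, 0], 0], [[0.003, 0, 0], [0, 0, 0], 0], [[0.004, 0, 0], [0, 0, 0], 0], [[0.004, 0, 0], [0, 0, 0], 0], [[0.004, 0, 0], [0, 0, 0], 0]])

```text
clock: 32.87
tool_pos: [0.5019, 0.3217, 0.0976]
orientation: [-84.6, 89.8, -80.6]
force: [0.8, -0.8, -1.1]
opening: 0.0548
```

Request:
drive_tool(plan=[[[0.001, 0, 0], [0, 0, 0], 0], [[0.0015, 0, 0], [0, 0, 0], 0], [[0.0015, 0, 0], [0, 0, 0], 0], [[0.0015, 0, 0], [0, 0, 0], 0]])

```text
clock: 33.2
tool_pos: [0.5022, 0.3219, 0.0964]
orientation: [-72.0, 89.8, -68.0]
force: [0.3, -0.0, 2.1]
opening: 0.0548
```

Request:
drive_tool(plan=[[[0.001, 0, 0], [0, 0, 0], 0], [[0.001, 0, 0], [0, 0, 0], 0], [[0.001, 0, 0], [0, 0, 0], 0]])

```text
clock: 33.45
tool_pos: [0.5025, 0.3219, 0.0961]
orientation: [-55.8, 89.8, -51.8]
force: [0.1, -1.7, 5.2]
opening: 0.0547
```

Request:
drive_tool(plan=[[[0, 0, 0], [0, 0, 0], 0.66], [[0, 0, 0], [0, 0, 0], 0.7], [[0, 0, 0], [0, 0, 0], 0.8], [[0, 0, 0], [0, 0, 0], 1], [[0, 0, 0], [0, 0, 0], 1], [[0, 0, 0], [0, 0, 0], 1], [[-0.005, 0, 0], [0, 0, 0], 1], [[-0.015, 0, 0], [0, 0, 0], 1], [[-0.03, 0, 0], [0, 0, 0], 1], [[-0.055, 0, 0], [0, 0, 0], 1], [[-0.08, 0, 0], [0, 0, 0], 1], [[-0.11, 0, 0], [0, 0, 0], 1], [[-0.13, 0, 0], [0, 0, 0], 1], [[-0.13, 0, 0], [0, 0, 0], 1]])

```text
clock: 34.62
tool_pos: [0.5043, 0.3238, 0.2326]
orientation: [17.5, 89.5, 21.5]
force: [0.8, -0.4, 0.1]
opening: 0.0878
```

```bash
python3 - <<'E'
from h import *
o=ctrl.get_obs();p,R=pose();print(p.round(4),o['opening'],o['force'],o['joint_pos'].round(0))
ctrl.snapshot('wrist');c=ctrl.get_calibration('wrist');rs=[]
for cam in('wrist','side','scene'):
    if cam!='wrist': ctrl.snapshot(cam)
    cc=c if cam=='wrist' else None
    for r in ctrl.cut_out(cam,'globe')[:1]:
        ys,xs=np.nonzero(r['pixels']);k,rad=cv2.minEnclosingCircle(np.c_[xs,ys].astype(np.float32));print(cam,np.round(k),round(rad),r['confidence'],atz(cam,k,.112,cc).round(4));rs.append(ray(cam,k,cc))
if len(rs)>1:print(tri(rs))
print(go((.655,.02,.30)),go((.668,-.0095,.32),3.9))
E
```

```text
[0.5043 0.3238 0.2326] 0.08779356606526795 [ 0.83492069 -0.4261632   0.08333606] [  52.   13.   -9.    0.  -67. -138.]
wrist [310. 227.] 40 0.7 [0.4998 0.3193 0.112 ]
side [292. 222.] 76 0.75 [ 0.6878 -0.0333  0.112 ]
scene [483. 336.] 17 0.78 [0.5021 0.3228 0.112 ]
(array([0.49348022, 0.28900612, 0.2607997 ]), [np.float64(0.044860911664713524), np.float64(0.11130244289595263), np.float64(0.10178761143965348)])
[[-0.0736, -0.312, 0.1319]] [[-0.0935, -0.3424, 0.1429], [-89.93, -0.15, 0.18]]
```

Request:
drive_tool(plan=[[[-0.04, 0, 0], [0, 0, 0], 1], [[-0.08, -0.02, 0.01], [-7, 0, 0], 1], [[-0.09, -0.05, 0.02], [-14, 0, 0], 0.8], [[-0.09, -0.08, 0.034], [-21, 0, 0], 0.5], [[-0.09, -0.11, 0.047], [-28, 0, 0], 0.3], [[-0.09, -0.14, 0.06], [-35, 0, 0], 0.3], [[-0.09, -0.17, 0.072], [-42, 0, 0], 0.3], [[-0.09, -0.2, 0.085], [-49, 0, 0], 0.3], [[-0.09, -0.23, 0.097], [-56, 0, 0], 0.3], [[-0.09, -0.26, 0.11], [-63, 0, 0], 0.3], [[-0.09, -0.285, 0.12], [-70, 0, 0], 0.3], [[-0.09, -0.31, 0.13], [-77, 0, 0], 0.3], [[-0.09, -0.33, 0.139], [-84, 0, 0], 0.3], [[-0.09, -0.342, 0.143], [-90, 0, 0], 0.3], [[-0.09, -0.342, 0.143], [-90, 0, 0], 0.3], [[-0.09, -0.342, 0.143], [-90, 0, 0], 0.3]])

```text
clock: 36.25
tool_pos: [0.6679, -0.0098, 0.3151]
orientation: [154.1, 89.8, -112.2]
force: [-0.5, -0.4, 0.6]
opening: 0.0268
```

```bash
python3 - <<'E'
from h import *
im=ctrl.snapshot('wrist');c=ctrl.get_calibration('wrist')
o=ctrl.get_obs();p,R=pose();print(p.round(4),o['opening'],R.as_matrix().round(3).tolist())
for r in ctrl.landmark_of('wrist','flap_handle')[:1]: print(np.round(r['pixel']),r['confidence'],atz('wrist',r['pixel'],.255,c).round(4))
print('expected bar px',proj('wrist',(.668,-.0045,.2545),c))
print(go((.6685,-.0095,.2375),3.9))
cv2.imwrite('pics/w10.png',im[60:380,150:500])
ctrl.snapshot('scene')
for r in ctrl.landmark_of('scene','globe')[:1]:print(r['pixel'],r['confidence'],atz('scene',r['pixel'],.112))
E
```

```text
[ 0.6678 -0.0091  0.3155] 0.026016282060362748 [[-0.001, -0.998, -0.066], [-0.004, -0.066, 0.998], [-1.0, 0.001, -0.004]]
[314. 258.] 0.56 [ 0.6687 -0.0101  0.255 ]
expected bar px [[314.59952543 267.45353879]]
[[0.0784, -0.0007, -0.0006], [-0.06, -0.21, -0.04]]
```

View pics/w10.png

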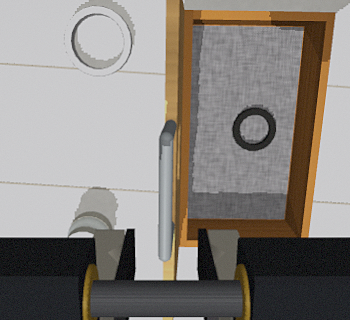

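Request:
drive_tool(plan=[[[0.015, 0, 0], [0, 0, 0], 0.3], [[0.035, 0, 0], [0, 0, 0], 0.3], [[0.055, 0, 0], [0, 0, 0], 0.3], [[0.07, 0, 0], [0, 0, 0], 0.3], [[0.077, 0, 0], [0, 0, 0], 0.3], [[0.078, 0, 0], [0, 0, 0], 0.3], [[0.078, 0, 0], [0, 0, 0], 0.2], [[0.078, 0, 0], [0, 0, 0], 0.1], [[0.078, 0, 0], [0, 0, 0], 0], [[0.078, 0, 0], [0, 0, 0], 0], [[0.078, 0, 0], [0, 0, 0], 0], [[0.078, 0, 0], [0, 0, 0], 0]])

```text
clock: 37.45
tool_pos: [0.6684, -0.0084, 0.2396]
orientation: [-147.9, 89.8, -53.9]
force: [-0.1, 1.3, 4.3]
opening: 0.0067
```

```bash
python3 - <<'E'
from h import *
o=ctrl.get_obs();p,R=pose();print(p.round(4),o['opening'],o['force'],R.as_matrix().round(3).tolist())
b=np.radians(3.9)
P0=np.array([.4677,-.0204,.0577]) # TCP shut
for d in list(range(90,-1,-5)):
    t=np.radians(d); dx=.185-.185*np.cos(t)+.004*np.sin(t); dz=.185*np.sin(t)-.004*(1-np.cos(t))
    s=R.inv().apply(P0+[dx*np.cos(b),dx*np.sin(b),dz]-p); print(d,s.round(4).tolist())
E
```

```text
[ 0.6684 -0.0084  0.2396] 0.006666449775712451 [-0.12814408  1.28314854  4.27774822] [[0.002, -0.998, -0.069], [-0.003, -0.069, 0.998], [-1.0, -0.002, -0.003]]
90 [0.0009, 0.012, 0.0017]
85 [0.0012, 0.0282, 0.0018]
80 [0.003, 0.0442, 0.0018]
75 [0.0061, 0.0601, 0.0018]
70 [0.0106, 0.0756, 0.0018]
65 [0.0164, 0.0906, 0.0018]
60 [0.0235, 0.1051, 0.0019]
55 [0.0318, 0.1189, 0.0019]
50 [0.0414, 0.132, 0.002]
45 [0.052, 0.1441, 0.002]
40 [0.0636, 0.1553, 0.0021]
35 [0.0762, 0.1654, 0.0021]
30 [0.0896, 0.1744, 0.0022]
25 [0.1037, 0.1822, 0.0022]
20 [0.1185, 0.1888, 0.0023]
15 [0.1338, 0.194, 0.0023]
10 [0.1495, 0.1978, 0.0024]
5 [0.1654, 0.2003, 0.0024]
0 [0.1815, 0.2014, 0.0025]
```

Request:
drive_tool(plan=[[[0, 0.005, 0], [0, 0, 0], 0], [[0, 0.013, 0.001], [0, 0, 0], 0], [[0, 0.0282, 0.001], [0, 0, 0], 0], [[0.002, 0.0442, 0.001], [0, 0, 0], 0], [[0.005, 0.0601, 0.001], [0, 0, 0], 0], [[0.01, 0.0756, 0.001], [0, 0, 0], 0], [[0.0155, 0.0906, 0.001], [0, 0, 0], 0], [[0.0225, 0.1051, 0.001], [0, 0, 0], 0], [[0.031, 0.1189, 0.001], [0, 0, 0], 0], [[0.0404, 0.132, 0.001], [0, 0, 0], 0], [[0.051, 0.1441, 0.001], [0, 0, 0], 0], [[0.0626, 0.1553, 0.001], [0, 0, 0], 0], [[0.0752, 0.1654, 0.001], [0, 0, 0], 0], [[0.0886, 0.1744, 0.001], [0, 0, 0], 0], [[0.1027, 0.1822, 0.001], [0, 0, 0], 0], [[0.1175, 0.1888, 0.001], [0, 0, 0], 0], [[0.1328, 0.194, 0.001], [0, 0, 0], 0], [[0.1328, 0.194, 0.001], [0, 0, 0], 0]])

```text
clock: 38.95
tool_pos: [0.4743, -0.0195, 0.1046]
orientation: [-97.5, 89.8, -3.6]
force: [1.1, 11.6, -1.7]
opening: 0.0065
```

Request:
drive_tool(plan=[[[0.008, 0.0025, 0], [0, 0, 0], 0], [[0.018, 0.004, 0], [0, 0, 0], 0], [[0.028, 0.006, 0], [0, 0, 0], 0], [[0.036, 0.007, 0], [0, 0, 0], 0], [[0.042, 0.0075, 0], [0, 0, 0], 0], [[0.045, 0.0075, 0], [0, 0, 0], 0], [[0.045, 0.0075, 0], [0, 0, 0], 0]])

```text
clock: 39.53
tool_pos: [0.4676, -0.0196, 0.0594]
orientation: [-90.7, 89.7, 3.2]
force: [4.4, 3.4, -1.2]
opening: 0.007
```

Request:
drive_tool(plan=[[[0.001, 0, 0], [0, 0, 0], 0], [[0.002, 0, 0], [0, 0, 0], 0], [[0.003, 0, 0], [0, 0, 0], 0], [[0.003, 0, 0], [0, 0, 0], 0]])

```text
clock: 39.87
tool_pos: [0.4677, -0.0196, 0.0584]
orientation: [-93.6, 89.7, 0.3]
force: [-7.8, 3.6, 27.8]
opening: 0.0069
```

Request:
drive_tool(plan=[[[-0.001, 0, 0], [0, 0, 0], 0.1], [[-0.001, 0, 0], [0, 0, 0], 0.3], [[-0.001, 0, 0], [0, 0, 0], 0.32], [[-0.001, 0, 0], [0, 0, 0], 0.32], [[-0.01, 0, 0], [0, 0, 0], 0.32], [[-0.03, 0, 0], [0, 0, 0], 0.32], [[-0.06, 0, 0], [0, 0, 0], 0.32], [[-0.1, 0, 0], [0, 0, 0], 0.5], [[-0.14, 0, 0], [0, 0, 0], 0.8], [[-0.165, 0, 0], [0, 0, 0], 1], [[-0.17, 0, 0], [0, 0, 0], 1]])

```text
clock: 40.78
tool_pos: [0.4687, -0.0196, 0.234]
orientation: [-88.2, 89.3, 5.8]
force: [0.5, 0.3, 0.6]
opening: 0.0491
```

```bash
python3 - <<'E'
from h import *
o=ctrl.get_obs();p,R=pose();print(p.round(4),o['opening'],o['force'])
ctrl.snapshot('wrist');c=ctrl.get_calibration('wrist')
for r in ctrl.landmark_of('wrist','flap_handle')[:1]: print(r['pixel'],r['confidence'],atz('wrist',r['pixel'],.074,c).round(4))
ctrl.snapshot('side')
for r in ctrl.landmark_of('side','flap_handle')[:1]: print(r['pixel'],r['confidence'])
print(go((.606,-.334,.22),4))
E
```

```text
[ 0.4687 -0.0196  0.234 ] 0.0491128552613924 [0.50176411 0.31665909 0.61200648]
[391.1, 292.4] 0.73
[[0.0081, -0.1181, -0.3231], [-0.04, -0.02, 0.22]]
```

Request:
drive_tool(plan=[[[0, -0.012, -0.03], [0, 0, 0], 1], [[0, -0.025, -0.065], [0, 0, 0], 1], [[0.002, -0.038, -0.1], [0, 0, 0], 1], [[0.004, -0.052, -0.14], [0, 0, 0], 1], [[0.006, -0.066, -0.18], [0, 0, 0], 1], [[0.008, -0.08, -0.22], [0, 0, 0], 1], [[0.008, -0.095, -0.26], [0, 0, 0], 1], [[0.008, -0.108, -0.295], [0, 0, 0], 1], [[0.008, -0.118, -0.323], [0, 0, 0], 1], [[0.008, -0.118, -0.323], [0, 0, 0], 1], [[0.008, -0.118, -0.323], [0, 0, 0], 1]])

```text
clock: 41.9
tool_pos: [0.6049, -0.3352, 0.2162]
orientation: [41.0, 89.9, 134.8]
force: [-1.2, 0.3, 0.5]
opening: 0.0875
```

```bash
python3 - <<'E'
from h import *
o=ctrl.get_obs();p,R=pose();print(p.round(4),o['opening'],o['force'])
ctrl.snapshot('wrist');c=ctrl.get_calibration('wrist')
for n in('snowman','evergreen'):
  for r in ctrl.landmark_of('wrist',n)[:1]: print(n,r['pixel'],r['confidence'],atz('wrist',r['pixel'],.004,c).round(4))
print(go((.606,-.334,.0245),4))
E
```

```text
[ 0.6049 -0.3352  0.2162] 0.08747666310467296 [-1.1888147   0.28315047  0.49838003]
snowman [313.7, 205.2] 0.84 [ 0.6067 -0.3323  0.004 ]
evergreen [422.9, 226.6] 0.67 [ 0.5023 -0.3188  0.004 ]
[[0.1945, -0.0003, -0.0011], [-0.02, 0.03, 0.11]]
```

Request:
drive_tool(plan=[[[0.015, 0, 0.001], [0, 0, 0], 1], [[0.04, 0, 0.001], [0, 0, 0], 1], [[0.07, 0, 0.001], [0, 0, 0], 1], [[0.1, -0.001, 0.001], [0, 0, 0], 1], [[0.13, -0.001, 0.001], [0, 0, 0], 1], [[0.155, -0.001, 0.001], [0, 0, 0], 1], [[0.175, -0.001, 0.001], [0, 0, 0], 1], [[0.187, -0.001, 0.001], [0, 0, 0], 1], [[0.192, -0.001, 0.001], [0, 0, 0], 1], [[0.192, -0.001, 0.001], [0, 0, 0], 1], [[0.192, -0.001, 0.001], [0, 0, 0], 1]])

```text
clock: 42.97
tool_pos: [0.6073, -0.3317, 0.0282]
orientation: [-93.4, 89.8, 0.6]
force: [0.6, -0.5, 0.1]
opening: 0.0879
```

Request:
drive_tool(plan=[[[0.002, 0.0015, -0.002], [0, 0, 0], 1], [[0.004, 0.0015, -0.002], [0, 0, 0], 1], [[0.0045, 0.0015, -0.002], [0, 0, 0], 1], [[0.0045, 0.0015, -0.002], [0, 0, 0], 0.8], [[0.0045, 0.0015, -0.002], [0, 0, 0], 0.7], [[0.0045, 0.0015, -0.002], [0, 0, 0], 0.6], [[0.0045, 0.0015, -0.002], [0, 0, 0], 0.5], [[0.0045, 0.0015, -0.002], [0, 0, 0], 0.4], [[0.0045, 0.0015, -0.002], [0, 0, 0], 0.2], [[0.0045, 0.0015, -0.002], [0, 0, 0], 0], [[0.0045, 0.0015, -0.002], [0, 0, 0], 0], [[0.0045, 0.0015, -0.002], [0, 0, 0], 0]])

```text
clock: 43.97
tool_pos: [0.606, -0.3338, 0.0237]
orientation: [-92.8, 89.8, 1.2]
force: [-0.6, -0.6, 0.4]
opening: 0.0531
```

Same grip as before. Lift and carry back.

Request:
drive_tool(plan=[[[-0.004, 0, 0], [0, 0, 0], 0], [[-0.012, 0, 0], [0, 0, 0], 0], [[-0.03, 0, 0], [0, 0, 0], 0], [[-0.055, 0, 0], [0, 0, 0], 0], [[-0.08, 0, 0], [0, 0, 0], 0], [[-0.11, 0, 0], [0, 0, 0], 0], [[-0.135, 0, 0], [0, 0, 0], 0], [[-0.155, 0, 0], [0, 0, 0], 0], [[-0.165, 0, 0], [0, 0, 0], 0], [[-0.165, 0, 0], [0, 0, 0], 0]])

```text
clock: 44.8
tool_pos: [0.6066, -0.3342, 0.1921]
orientation: [-105.1, 89.5, -11.1]
force: [0.0, 0.3, -1.7]
opening: 0.0531
```

```bash
python3 - <<'E'
from h import *
o=ctrl.get_obs();p,R=pose();print(p.round(4),o['opening'],o['force'])
print(go((.592,-.0892,.187),3.9))
E
```

```text
[ 0.6066 -0.3342  0.1921] 0.05307738581841148 [ 0.01516972  0.30274574 -1.73524651]
[[0.0046, -0.0027, 0.2455], [0.15, -0.12, 0.44]]
```

Request:
drive_tool(plan=[[[0, 0, 0.01], [0, 0, 0], 0], [[0, 0, 0.03], [0, 0, 0], 0], [[0, -0.001, 0.055], [0, 0, 0], 0], [[0, -0.001, 0.085], [0, 0, 0.4], 0], [[0, -0.001, 0.115], [0, 0, 0.4], 0], [[0, -0.002, 0.145], [0, 0, 0.4], 0], [[0, -0.002, 0.175], [0, 0, 0.4], 0], [[0, -0.003, 0.205], [0, 0, 0.4], 0], [[0, -0.003, 0.23], [0, 0, 0.4], 0], [[0, -0.003, 0.242], [0, 0, 0.4], 0], [[0.003, -0.003, 0.2455], [0, 0, 0.4], 0], [[0.005, -0.003, 0.2455], [0, 0, 0.4], 0], [[0.005, -0.003, 0.2455], [0, 0, 0.4], 0]])

```text
clock: 45.88
tool_pos: [0.5916, -0.0895, 0.1853]
orientation: [147.2, 89.9, -118.7]
force: [0.6, 0.6, -2.5]
opening: 0.0532
```

```bash
python3 - <<'E'
from h import *
o=ctrl.get_obs();p,R=pose();print(p.round(4),o['opening'],o['force'],R.as_matrix()[:,0].round(3))
print(go((.592,-.0892,.101),3.9))
E
```

```text
[ 0.5916 -0.0895  0.1853] 0.053164816253679165 [ 0.59601823  0.56616121 -2.51186706] [-0.001 -0.002 -1.   ]
[[0.0843, -0.0006, 0.0004], [0.15, -0.12, -0.08]]
```

Request:
drive_tool(plan=[[[0.012, 0, 0], [0, 0, 0], 0], [[0.03, -0.0005, 0], [0, 0, 0], 0], [[0.05, -0.0005, 0], [0, 0, 0], 0], [[0.067, -0.0005, 0], [0, 0, 0], 0], [[0.078, -0.0005, 0], [0, 0, 0], 0], [[0.083, -0.0005, 0], [0, 0, 0], 0], [[0.085, -0.0005, 0], [0, 0, 0], 0], [[0.085, -0.0005, 0], [0, 0, 0], 0], [[0.085, -0.0005, 0], [0, 0, 0], 0]])

```text
clock: 46.63
tool_pos: [0.5926, -0.0899, 0.1011]
orientation: [177.2, 89.9, -88.8]
force: [0.0, 0.4, -1.5]
opening: 0.0533
```

Request:
drive_tool(plan=[[[0.001, 0, 0], [0, 0, 0], 0], [[0.002, 0, 0], [0, 0, 0], 0], [[0.003, 0, 0], [0, 0, 0], 0], [[0.003, 0, 0], [0, 0, 0], 0]])

```text
clock: 46.97
tool_pos: [0.5926, -0.0898, 0.0983]
orientation: [-174.5, 89.9, -80.4]
force: [0.1, -0.0, -1.8]
opening: 0.053
```

Request:
drive_tool(plan=[[[0.001, 0, 0], [0, 0, 0], 0], [[0.0015, 0, 0], [0, 0, 0], 0], [[0.0015, 0, 0], [0, 0, 0], 0]])

```text
clock: 47.22
tool_pos: [0.5927, -0.0898, 0.0976]
orientation: [-165.5, 89.9, -71.4]
force: [-2.5, 0.6, 4.8]
opening: 0.0529
```

Contact; release, rise, and go for the evergreen.

Request:
drive_tool(plan=[[[0, 0, 0], [0, 0, 0], 0.75], [[0, 0, 0], [0, 0, 0], 0.85], [[0, 0, 0], [0, 0, 0], 1], [[0, 0, 0], [0, 0, 0], 1], [[-0.003, 0, 0], [0, 0, 0], 1], [[-0.01, 0, 0], [0, 0, 0], 1], [[-0.025, 0, 0], [0, 0, 0], 1], [[-0.05, 0, 0], [0, 0, 0], 1], [[-0.08, 0, 0], [0, 0, 0], 1], [[-0.11, 0, 0], [0, 0, 0], 1], [[-0.12, 0, 0], [0, 0, 0], 1], [[-0.12, 0, 0], [0, 0, 0], 1]])

```text
clock: 48.22
tool_pos: [0.5945, -0.0895, 0.222]
orientation: [-110.2, 89.5, -16.1]
force: [-0.3, -0.3, 0.1]
opening: 0.088
```

```bash
python3 - <<'E'
from h import *
o=ctrl.get_obs();p,R=pose();print(p.round(4),o['opening'],o['force'])
ctrl.snapshot('wrist');c=ctrl.get_calibration('wrist')
for n,z in(('snowman',.078),):
  for r in ctrl.landmark_of('wrist',n)[:1]: print(n,r['pixel'],r['confidence'],atz('wrist',r['pixel'],z,c).round(4))
print(go((.501,-.3185,.216),-9.8))
E
```

```text
[ 0.5945 -0.0895  0.222 ] 0.08799215817984918 [-0.31164984 -0.29103486  0.0570042 ]
snowman [321.8, 223.6] 0.92 [ 0.5896 -0.0899  0.078 ]
[[0.0024, 0.1076, -0.222], [13.87, -0.1, 0.12]]
```

Request:
drive_tool(plan=[[[0, 0.015, -0.03], [3, 0, 0], 1], [[0, 0.03, -0.065], [6, 0, 0], 1], [[0, 0.05, -0.1], [9, 0, 0], 1], [[0, 0.068, -0.14], [12, 0, 0], 1], [[0, 0.085, -0.175], [13.9, 0, 0], 1], [[0, 0.1, -0.205], [13.9, 0, 0], 1], [[0.002, 0.1075, -0.222], [13.9, 0, 0], 1], [[0.002, 0.1075, -0.222], [13.9, 0, 0], 1], [[0.002, 0.1075, -0.222], [13.9, 0, 0], 1]])

```text
clock: 49.07
tool_pos: [0.4998, -0.3192, 0.2148]
orientation: [155.9, 89.9, -124.1]
force: [-0.1, -0.2, -1.2]
opening: 0.0877
```

```bash
python3 - <<'E'
from h import *
o=ctrl.get_obs();p,R=pose();print(p.round(4),o['opening'],R.as_matrix().round(3).tolist())
ctrl.snapshot('wrist');c=ctrl.get_calibration('wrist')
for r in ctrl.landmark_of('wrist','evergreen')[:1]: print(r['pixel'],r['confidence'],atz('wrist',r['pixel'],.004,c).round(4))
print(go((.501,-.3183,.0255),-9.8))
E
```

```text
[ 0.4998 -0.3192  0.2148] 0.0876887529784664 [[-0.001, -0.985, 0.173], [-0.001, 0.173, 0.985], [-1.0, 0.0, -0.001]]
[315.0, 206.0] 0.57 [ 0.5014 -0.3172  0.004 ]
[[0.19, -0.0, -0.0], [-0.04, -0.07, 0.04]]
```

Request:
drive_tool(plan=[[[0.015, 0, 0], [0, 0, 0], 1], [[0.04, 0, 0], [0, 0, 0], 1], [[0.07, 0, 0], [0, 0, 0], 1], [[0.1, 0, 0], [0, 0, 0], 1], [[0.13, 0, 0], [0, 0, 0], 1], [[0.155, 0, 0], [0, 0, 0], 1], [[0.173, 0, 0], [0, 0, 0], 1], [[0.183, 0, 0], [0, 0, 0], 1], [[0.188, 0, 0], [0, 0, 0], 1], [[0.188, 0, 0], [0, 0, 0], 1], [[0.188, 0, 0], [0, 0, 0], 1]])

```text
clock: 50.08
tool_pos: [0.5018, -0.3181, 0.0283]
orientation: [-131.2, 89.9, -51.0]
force: [-0.9, -0.4, 0.2]
opening: 0.0876
```

Request:
drive_tool(plan=[[[0.001, 0.0005, 0], [0, 0, 0], 1], [[0.0025, 0.0005, 0], [0, 0, 0], 1], [[0.0025, 0.0005, 0], [0, 0, 0], 0.8], [[0.0025, 0.0005, 0], [0, 0, 0], 0.6], [[0.0025, 0.0005, 0], [0, 0, 0], 0.5], [[0.0025, 0.0005, 0], [0, 0, 0], 0.45], [[0.0025, 0.0005, 0], [0, 0, 0], 0.4], [[0.0025, 0.0005, 0], [0, 0, 0], 0.3], [[0.0025, 0.0005, 0], [0, 0, 0], 0.1], [[0.0025, 0.0005, 0], [0, 0, 0], 0], [[0.0025, 0.0005, 0], [0, 0, 0], 0], [[0.0025, 0.0005, 0], [0, 0, 0], 0]])

```text
clock: 51.08
tool_pos: [0.5012, -0.318, 0.0257]
orientation: [-134.2, 89.9, -54.0]
force: [-0.7, -0.0, 0.5]
opening: 0.0393
```

Request:
drive_tool(plan=[[[-0.004, 0, 0], [0, 0, 0], 0], [[-0.012, 0, 0], [0, 0, 0], 0], [[-0.03, 0, 0], [0, 0, 0], 0], [[-0.055, 0, 0], [0, 0, 0], 0], [[-0.08, 0, 0], [0, 0, 0], 0], [[-0.11, 0, 0], [0, 0, 0], 0], [[-0.14, 0, 0], [0, 0, 0], 0], [[-0.17, 0, 0], [0, 0, 0], 0], [[-0.19, 0, 0], [0, 0, 0], 0], [[-0.2, 0, 0], [0, 0, 0], 0], [[-0.2, 0, 0], [0, 0, 0], 0]])

```text
clock: 52.0
tool_pos: [0.502, -0.3181, 0.2287]
orientation: [-109.7, 89.6, -29.4]
force: [-0.4, -0.3, -1.5]
opening: 0.0393
```

```bash
python3 - <<'E'
from h import *
o=ctrl.get_obs();p,R=pose();print(p.round(4),o['opening'],o['force'])
print(go((.567,.062,.225),-9.8))
E
```

```text
[ 0.502  -0.3181  0.2287] 0.03930752456656667 [-0.35870118 -0.31255907 -1.5135923 ]
[[0.0029, 0.0005, 0.3856], [0.02, -0.13, 0.36]]
```

Request:
drive_tool(plan=[[[0, 0, 0.01], [0, 0, 0], 0], [[0, 0, 0.03], [0, 0, 0], 0], [[0, 0, 0.055], [0, 0, 0], 0], [[0, 0, 0.08], [0, 0, 0.3], 0], [[0, 0, 0.11], [0, 0, 0.3], 0], [[0, 0, 0.14], [0, 0, 0.3], 0], [[0, 0, 0.17], [0, 0, 0.3], 0], [[0, 0, 0.2], [0, 0, 0.3], 0], [[0, 0, 0.23], [0, 0, 0.3], 0], [[0, 0, 0.26], [0, 0, 0.3], 0], [[0, 0.0005, 0.29], [0, 0, 0.3], 0], [[0, 0.0005, 0.32], [0, 0, 0.3], 0], [[0, 0.0005, 0.345], [0, 0, 0.3], 0], [[0, 0.0005, 0.367], [0, 0, 0.3], 0], [[0.002, 0.0005, 0.381], [0, 0, 0.3], 0], [[0.003, 0.0005, 0.3855], [0, 0, 0.3], 0], [[0.003, 0.0005, 0.3855], [0, 0, 0.3], 0], [[0.003, 0.0005, 0.3855], [0, 0, 0.3], 0]])

```text
clock: 53.5
tool_pos: [0.5663, 0.0615, 0.2239]
orientation: [169.3, 89.8, -110.5]
force: [-0.6, 0.1, -0.6]
opening: 0.0392
```

```bash
python3 - <<'E'
from h import *
o=ctrl.get_obs();p,R=pose();print(p.round(4),o['opening'],o['force'],R.as_matrix()[:,0].round(3))
print(go((.567,.062,.103),-9.8))
E
```

```text
[0.5663 0.0615 0.2239] 0.03921526455408534 [-0.5751968   0.0914425  -0.63625075] [-0.001 -0.003 -1.   ]
[[0.1209, -0.0006, 0.001], [0.03, -0.19, -0.04]]
```

Request:
drive_tool(plan=[[[0.012, 0, 0], [0, 0, 0], 0], [[0.03, 0, 0], [0, 0, 0], 0], [[0.055, 0, 0], [0, 0, 0], 0], [[0.078, 0, 0], [0, 0, 0], 0], [[0.098, 0, 0], [0, 0, 0], 0], [[0.112, 0, 0], [0, 0, 0], 0], [[0.118, 0, 0], [0, 0, 0], 0], [[0.12, 0, 0], [0, 0, 0], 0], [[0.12, 0, 0], [0, 0, 0], 0], [[0.12, 0, 0], [0, 0, 0], 0]])

```text
clock: 54.33
tool_pos: [0.5668, 0.0609, 0.1048]
orientation: [-165.8, 89.8, -85.6]
force: [0.2, -0.9, -1.1]
opening: 0.0394
```

Request:
drive_tool(plan=[[[0.001, 0, 0.001], [0, 0, 0], 0], [[0.0025, 0, 0.001], [0, 0, 0], 0], [[0.004, 0, 0.001], [0, 0, 0], 0], [[0.004, 0, 0.001], [0, 0, 0], 0], [[0.004, 0, 0.001], [0, 0, 0], 0]])

```text
clock: 54.75
tool_pos: [0.567, 0.0619, 0.1009]
orientation: [-164.3, 89.8, -84.1]
force: [0.5, -0.3, -2.1]
opening: 0.0394
```

Request:
drive_tool(plan=[[[0.001, 0, 0], [0, 0, 0], 0], [[0.002, 0, 0], [0, 0, 0], 0], [[0.002, 0, 0], [0, 0, 0], 0], [[0.002, 0, 0], [0, 0, 0], 0]])

```text
clock: 55.08
tool_pos: [0.5671, 0.062, 0.0996]
orientation: [-154.2, 89.8, -73.9]
force: [-2.7, -0.7, 4.7]
opening: 0.0393
```

Contact at the original height. Release and withdraw upward and toward the robot.

Request:
drive_tool(plan=[[[0, 0, 0], [0, 0, 0], 0.6], [[0, 0, 0], [0, 0, 0], 0.75], [[0, 0, 0], [0, 0, 0], 0.9], [[0, 0, 0], [0, 0, 0], 1], [[0, 0, 0], [0, 0, 0], 1], [[-0.004, 0, 0], [0, 0, 0], 1], [[-0.015, 0, 0], [0, 0, 0], 1], [[-0.035, 0, 0], [0, 0, 0], 1], [[-0.06, 0, 0], [0, 0, 0], 1], [[-0.09, 0, 0], [0, 0, 0], 1], [[-0.125, 0, 0], [0, 0, 0], 1], [[-0.16, 0, 0], [0, 0, 0], 1], [[-0.19, 0.03, -0.03], [0, 0, 0], 1], [[-0.2, 0.05, -0.07], [0, 0, 0], 1], [[-0.2, 0.05, -0.1], [0, 0, 0], 1], [[-0.2, 0.05, -0.1], [0, 0, 0], 1], [[-0.2, 0.05, -0.1], [0, 0, 0], 1]])

```text
clock: 56.5
tool_pos: [0.5001, -0.029, 0.302]
orientation: [-104.1, 89.7, -24.0]
force: [0.9, 0.6, -0.2]
opening: 0.0873
```

```bash
python3 - <<'E'
from h import *
o=ctrl.get_obs();p,R=pose();print(p.round(4),o['opening'],o['force'],o['clock'])
ims={}
for cam in('wrist','side','scene'):
    ims[cam]=ctrl.snapshot(cam);c=ctrl.get_calibration(cam)
    for n,z in(('snowman',.078),('evergreen',.078),('flap_handle',.074),('globe',.112)):
        for r in ctrl.landmark_of(cam,n)[:1]: print(cam,n,np.round(r['pixel'],1),round(r['confidence'],2),atz(cam,r['pixel'],z,c)[:2].round(4))
cv2.imwrite('pics/fin.png',np.hstack([ims['side'][180:480,150:450],ims['wrist'][0:300,130:560]]))
E
```

```text
[ 0.5001 -0.029   0.302 ] 0.08728797925380044 [ 0.88722581  0.57118829 -0.19581831] 56.5
wrist snowman [206.  155.5] 0.71 [ 0.5939 -0.0886]
wrist evergreen [266.9 300. ] 0.94 [0.5684 0.0642]
wrist flap_handle [353.1 203.8] 0.93 [ 0.4663 -0.0195]
side snowman [354.9 245.9] 0.7 [ 0.5869 -0.0882]
side evergreen [307.  289.7] 0.86 [0.5695 0.0597]
side flap_handle [390.5 295.2] 0.84 [ 0.4616 -0.0213]
side globe [208.9 391.6] 0.84 [0.4995 0.3236]
scene snowman [291.7 221.5] 0.87 [ 0.596  -0.0803]
scene evergreen [351.6 263.6] 0.79 [0.5664 0.0644]
scene flap_handle [364.9 212.8] 0.78 [ 0.4675 -0.0168]
scene globe [480.5 335.6] 0.72 [0.5052 0.3199]
```

View pics/fin.png

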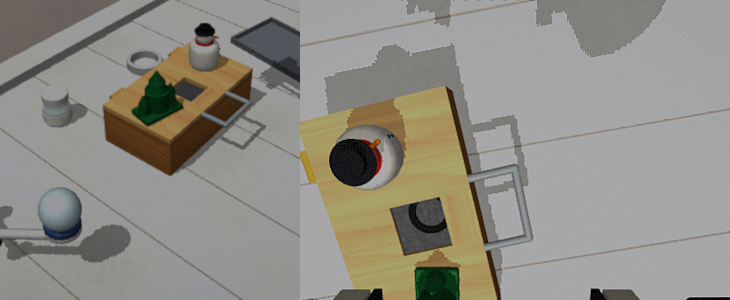

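```bash
python3 -c "
from plant import ctrl
print(ctrl.close_job())"
```

```text
the job is handed in; nothing more can be done
None
```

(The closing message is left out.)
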